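# Fetch the boxed-in red-capped vial for weighing

## Robot

A 6-joint arm with a two-finger parallel gripper is mounted at the origin on a cart in front of the work surface, level with it; the furniture and walls round the work are solid. World frame = base frame: x ahead of the robot, y to its left, z up, the work surface at z = 0. Lengths are in m, angles in degrees, forces in N, time in s.
With the tool pointing down it reaches from about 0.35 to 0.925 m from the base axis. Payload 6.4 kg.
Tool frame: the origin (TCP) lies midway between the tips of the shut fingers; the grasp point (between the pads) lies 19 mm behind it; z points along the fingers, y is the direction in which the jaws open and shut (so a half turn about z gives the same grasp; the last joint's range is limited). The gripper opens to 85 mm and grips with 20 to 120 N. Pads are 22 mm wide; open, the fingers measure 114 mm over their backs; the gripper's body (76 mm by 85 mm) begins 54 mm behind the grasp point. The pads swing forward as they close: fully open they stand 13 mm farther back than shut.
Start: joints at [65.254, 14.043, 89.255, -0, 76.702, -9.975], TCP at [0.166, 0.629, 0.198] pointing down, gripper open.
Joint ranges: [-179.41, 179.41], [-58.25, 129.5], [7.25, 145.43], [-54.29, 234.29], [11.92, 165.04], [-157.13, 157.13]. Speed limits (degrees/s): [147.25, 147.25, 180, 180, 180, 180].

## Interface

Orientations are given as a 3x3 rotation matrix whose columns are the frame's x, y, z axes.
In Python, from bench import bot, vision, find_in, silhouettes gives the robot as it stands. The module is installed in compiled form; this text tells all that it offers.
- The arm moves only by the shell command python3 -m creep 'ROWS' [OPENING]. ROWS is a JSON object of lists of equal length, an entry for each row: "travel": the shift along the tool's x, y, z in m, a list of three; "spin": the turn about the tool's z in degrees. In form: {"travel": [[dx, dy, dz], ...], "spin": [spin, ...]}. A call has 1 to 12 rows; each row is the pose to reach, as a shift and turn from the pose measured when the call began, along the tool's axes at that moment; what a row does not reach only later rows make up. A row lasts 1/12 s, in which the tool goes at most 41.7 mm and 7.16 degrees, less where a joint would pass 70% of its speed; a pose out of reach is approached as far as the arm can. A call with a gripper value outside its range is refused whole. OPENING is the finger opening in m, from 0 to 0.0854, set as the call begins (- or left out, the last holds). The fingers move at their own pace and stop on an object; the grip force is fixed at half the most. Time passes only in rows, so rows that repeat a pose let the fingers close. It gives the time, the measured TCP pose, the force and the opening at its end, in the units of the state.
- bot.get_obs(): the state, without advancing time (a new reading comes with each control period).
- vision.snapshot(name): name is "scene" or "side" or "wrist"; returns a dict with "pixels" (420x560x3 uint8, blue, green, red), "intrinsics" (3x3 intrinsics, pixels), "view" (4x4, takes a point from world to camera coordinates). Camera axes: x right, y down, z forward; pixel columns grow to the right and rows downward; lengths in m; the calibration is good to about 2 mm. A picture is of the moment at which its call begins. There is no depth.
- bot.hand_in(): hands the job in, once; it reports no verdict.
Trained networks look in the newest picture that a camera, given by its name, has taken for a name from the list of things; names that differ only in an ending like _2 or _b are one class to them, and where a whole thing is asked for, a point or a joint stands for the part that bears it (a point fixed in the world has none). Each returns a list of dicts, best first, with "p" (0 to 1); they miss things now and then, are a little off and sometimes report something else, mostly with a low value. They report only what shows in the picture. A call takes as long as a camera call.
- find_in(camera, query): "centre" ([x, y, z] in m, in world coordinates, good to about 4 mm: the middle of the surface that is visible of it).
- silhouettes(camera, query): "pixels" (420x560 bool, what is visible of it).
The state is a dict: "t": time; "joint_pos": joint angles; "dq": joint speeds; "joint_torque": joint torques, N m; "eef_pos": TCP position; "tool_rot": TCP orientation; "ft_force": force on the tool from outside, world axes, zero at the start; "ft_torque": the same for the moment, N m; "finger_gap": finger opening in m.
Only numpy, scipy, OpenCV 4.12 (cv2) and the standard library are available. Lean on these libraries where they do the work, as an engineer would, in place of code of your own. Each camera call takes 0.05 s, during which the arm holds its last target. There are 200 camera calls.

## Task

The red-capped vial in the middle of the round white base is boxed in by three others: first set all three upright in the blue side tray without shifting the red-capped vial, and only then stand the red-capped vial in the middle of the balance's steel pan. With it on the pan, put the three back upright, each centred on the round place of its cap's colour (yellow, black, teal). Tip nothing over, leave the white tape roll, the rubber stopper and the orange clip alone, and let go of everything at the end.

Things in the scene. Friction and masses are not known exactly. Their poses are not given: they have to be found in the camera images.
- yellow_bottle_center (a point): brown bottle with yellow screw cap, loose, upright, 108 mm high: body 52 mm diameter up to 62 mm, cap about 29 mm diameter from 88 to 108 mm above its foot; about 0.2 kg. Point: on its axis, half-way up (54 mm above its foot); z up. Best gripped by the cap, 44 mm above this point
- black_bottle_center (a point): small brown bottle with black screw cap, loose, upright, 79 mm high: body 43 mm diameter up to 48 mm, cap about 29 mm diameter from 62 to 79 mm above its foot. Point: on its axis, half-way up (39.5 mm above its foot); z up. Best gripped by the cap, 31 mm above this point
- teal_vial_center (a point): clear vial with teal screw cap, loose, upright, 63 mm high, 25 mm diameter, cap 23 mm diameter from 47 to 63 mm above its foot. Point: on its axis, half-way up (31.5 mm above its foot); z up. Best gripped by the cap, 23 mm above this point
- red_vial_center (a point): white vial with red screw cap, loose, upright, 53 mm high, 27 mm diameter (cap too, from 37 mm up), in the middle of a fixed round white base (168 mm diameter, 4 mm thick), boxed in by the others, whose axes stand 46 mm from its own, 120 degrees apart; grip those with the fingers to either side as seen from this vial. Point: on its axis, 26.5 mm above its foot; z up. Grip it 0 to 17 mm above this point
- yellow_place: round yellow place, 66 mm diameter, 2 mm thick, fixed on the white base, where the yellow-capped bottle stands at the start; origin at the centre of its underside, 4 mm above the worktop
- black_place: the same in black, for the black-capped bottle
- teal_place: the same in teal, for the teal-capped vial
- side_tray: shallow blue open tray, fixed, 230 mm along its x, 120 mm along its y, floor 4 mm thick, rim 4 mm thick and 12 mm high; origin at the centre of its underside on the worktop. The three stand in it side by side in any order, for example at x = -70, 0 and +70 mm on its long axis
- pan (a point): centre of the top of the round steel pan (84 mm diameter, 38 mm above the worktop) of a small white balance, fixed; the pan does not give way. Round it: the hood sill, 146 mm high, crosses at x = 0.26 to 0.33 m; to the left rise a low stand with vials (from x 0.57, y 0.05 m, 130 mm high) and a hotplate (from x 0.55, y 0.2 m, 350 mm high)
- white_tape: bystander: roll of white tape lying flat, 80 mm diameter, 18 mm high; leave alone
- rubber_stopper: bystander: red-brown rubber stopper, 34 mm diameter, 28 mm high; leave alone
- orange_clip: bystander: small orange plastic clip, 29 x 26 x 14 mm; leave alone

How it is judged:
By the outcome, as a careful person would: the job done as asked, in the order asked, and still so for the second after the job is handed in, with the robot touching nothing.
It also fails if it takes over 144 s, if anything falls off the work surface, if the arm or the gripper's body presses on something with over 40 N, if the wrist force passes 120 N, or if a joint passes its speed limit or range.

## Working session

There is one attempt and no reset: what is moved stays moved. The work goes in short steps, Python scripts to look and compute and a shell command to move; the robot and the scene stay as the last step left them, time stands still between calls to the robot, and variables do not carry over. Pictures are saved under pics/ and viewed, about 12 in all and at most 16, crops included, and the job is handed in when it is done.

```bash
mkdir -p pics
cat > h.py <<'E'
from bench import bot, vision, find_in, silhouettes
import numpy as np, cv2
def snap(c,fn=None):
    s=vision.snapshot(c)
    if fn: cv2.imwrite('pics/'+fn,s['pixels'])
    return s
def st():
    o=bot.get_obs(); print('t',round(o['t'],2),'p',np.round(o['eef_pos'],4),'R',np.round(o['tool_rot'],3).tolist(),'q',np.round(o['joint_pos'],1),'F',np.round(o['ft_force'],1),'gap',round(float(o['finger_gap']),4)); return o
E
python3 - <<'E'
from h import *
st()
for c in ['scene','side']:
    s=snap(c,c+'0.png')
    V=s['view'];print(c,'cam at',np.round(-V[:3,:3].T@V[:3,3],3))
    for q in ['yellow_bottle_center','black_bottle_center','teal_vial_center','red_vial_center','yellow_place','black_place','teal_place','side_tray','pan','white_tape','rubber_stopper','orange_clip']:
        try: print(q,[(np.round(d['centre'],3).tolist(),round(d['p'],2)) for d in find_in(c,q)[:2]])
        except Exception as e: print(q,e)
E
```

```text
t 0.0 p [0.1654 0.6279 0.1973] R [[-0.967, 0.255, -0.001], [0.255, 0.967, -0.002], [0.0, -0.002, -1.0]] q [ 65.3  14.1  89.3   0.   76.7 -10. ] F [-0.7  0.   0.3] gap 0.0854
scene cam at [ 0.873 -0.374  0.814]
yellow_bottle_center [([0.534, -0.156, 0.075], 0.64)]
black_bottle_center [([0.557, -0.081, 0.064], 0.8)]
teal_vial_center [([0.601, -0.14, 0.047], 0.51)]
red_vial_center [([0.56, -0.12, 0.051], 0.78)]
yellow_place [([0.539, -0.158, 0.005], 0.53), ([0.556, -0.08, 0.062], 0.46)]
black_place [([0.569, -0.078, 0.002], 0.6)]
teal_place [([0.608, -0.142, 0.005], 0.89), ([0.57, -0.078, 0.004], 0.37)]
side_tray [([0.546, -0.351, 0.001], 0.91)]
pan [([0.449, 0.03, 0.028], 0.69)]
white_tape [([0.711, -0.253, 0.018], 0.62)]
rubber_stopper [([0.418, -0.204, 0.03], 0.46)]
orange_clip [([0.704, -0.334, 0.013], 0.66)]
side cam at [0.442 0.692 0.536]
yellow_bottle_center [([0.513, -0.125, 0.066], 0.91)]
black_bottle_center [([0.542, -0.056, 0.056], 0.66), ([0.437, 0.07, 0.027], 0.5)]
teal_vial_center [([0.597, -0.122, 0.042], 0.79)]
red_vial_center []
yellow_place [([0.501, -0.124, 0.006], 0.6)]
black_place [([0.544, -0.055, 0.009], 0.63), ([0.503, -0.125, 0.008], 0.62)]
teal_place [([0.609, -0.122, 0.003], 0.67)]
side_tray [([0.531, -0.356, 0.003], 0.8), ([0.593, -0.122, 0.046], 0.41)]
pan [([0.436, 0.069, 0.027], 0.84)]
white_tape [([0.707, -0.235, 0.013], 0.57)]
rubber_stopper [([0.417, -0.188, 0.02], 0.82), ([0.512, -0.125, 0.064], 0.5)]
orange_clip [([0.689, -0.328, 0.009], 0.68), ([0.511, -0.127, 0.063], 0.2)]
```

View pics/scene0.png

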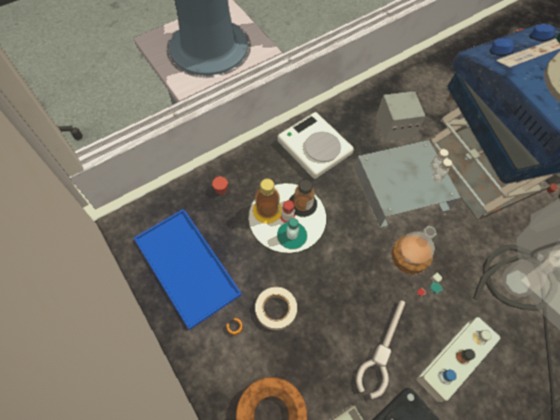

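View pics/side0.png

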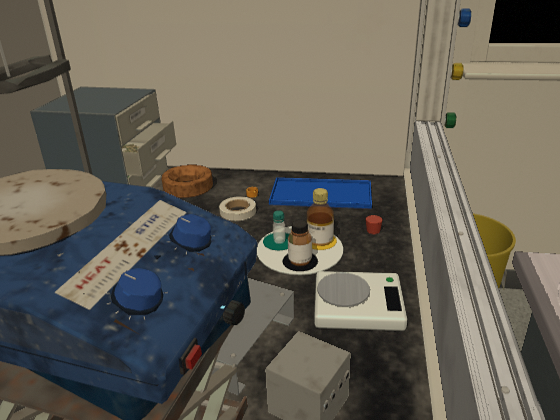

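Scene: cluster on the white base around (288,217), balance at (315,145) with pan at (322,147), blue tray at (187,268), stopper (220,184), tape (276,308), clip (234,326). Side view: base at (300,250), pan (343,290). Next, I'll refine with colour segmentation and both calibrations.

```bash
cat >> h.py <<'E'
def w2p(s,P):
    c=s['view'][:3,:3]@np.asarray(P,float)+s['view'][:3,3]; u=s['intrinsics']@c; return u[:2]/u[2]
def p2w(s,uv,z):
    R=s['view'][:3,:3];C=-R.T@s['view'][:3,3]
    d=R.T@np.linalg.inv(s['intrinsics'])@np.array([uv[0],uv[1],1.]); return C+d*(z-C[2])/d[2]
def blob(s,lo,hi,box):
    h=cv2.cvtColor(s['pixels'],cv2.COLOR_BGR2HSV); m=cv2.inRange(h,lo,hi); k=np.zeros_like(m); x0,y0,x1,y1=box; k[y0:y1,x0:x1]=m[y0:y1,x0:x1]
    n,l,stt,c=cv2.connectedComponentsWithStats(k)
    if n<2: return None,0,k
    i=1+stt[1:,4].argmax(); return c[i],stt[i,4],(l==i).astype(np.uint8)
E
python3 - <<'E'
from h import *
sc=snap('scene');sd=snap('side')
boxes={'scene':(240,170,335,255),'side':(250,180,350,275)}
rng={'yellow cap':((20,110,110),(35,255,255),.104),'red cap':((0,140,60),(8,255,255),.049),'teal cap':((75,90,30),(95,255,255),.061)}
for n,s in (('scene',sc),('side',sd)):
    for k,(lo,hi,z) in rng.items():
        c,a,_=blob(s,lo,hi,boxes[n]);
        if c is not None: print(n,k,c.round(1),a,p2w(s,c,z).round(4))
    # base outline
    c,a,m=blob(s,(0,0,150),(180,70,255),boxes[n])
    ct=max(cv2.findContours(m,cv2.RETR_EXTERNAL,cv2.CHAIN_APPROX_NONE)[0],key=len)
    hull=cv2.convexHull(ct)[:,0]; W=np.array([p2w(s,p,.004)[:2] for p in hull]); 
    (x,y),r=cv2.minEnclosingCircle(W.astype(np.float32)); print(n,'base',x,y,r, W.min(0),W.max(0))
    # tray
    bx=(120,200,250,335) if n=='scene' else (260,170,380,215)
    c,a,m=blob(s,(105,150,60),(125,255,255),bx); ct=max(cv2.findContours(m,cv2.RETR_EXTERNAL,cv2.CHAIN_APPROX_NONE)[0],key=len)
    W=np.array([p2w(s,p,.012)[:2] for p in ct[:,0]]).astype(np.float32); print(n,'tray',cv2.minAreaRect(W))
    m=silhouettes(n,'pan'); 
    if m: print('pan sil',m[0]['p'],np.argwhere(m[0]['pixels']).mean(0)[::-1],m[0]['pixels'].sum(), np.argwhere(m[0]['pixels']).min(0)[::-1],np.argwhere(m[0]['pixels']).max(0)[::-1])
    for t in ['white_tape','rubber_stopper','orange_clip']:
        m=silhouettes(n,t)
        if m: c=np.argwhere(m[0]['pixels']).mean(0)[::-1]; print(t,m[0]['p'],c,p2w(s,c,.01).round(3))
a=cv2.resize(sc['pixels'][165:260,235:335],None,fx=4,fy=4,interpolation=cv2.INTER_CUBIC);b=cv2.resize(sc['pixels'][105:200,270:370],None,fx=4,fy=4,interpolation=cv2.INTER_CUBIC)
cv2.imwrite('pics/crop1.png',np.hstack([a,b]))
E
```

```text
scene yellow cap [267.  215.2] 210 [ 0.5704 -0.1805  0.104 ]
scene red cap [288.4 205.2] 82 [ 0.5518 -0.1154  0.049 ]
scene teal cap [291.9 234.9] 493 [ 0.6155 -0.1514  0.061 ]
scene base 0.5534569025039673 -0.11809248477220535 0.08438124507665634 [ 0.48024308 -0.20192511] [ 0.63734454 -0.03410729]
scene tray ((0.5349833965301514, -0.3548257350921631), (0.23099811375141144, 0.12063559889793396), 1.6461745500564575)
pan sil 0.57 [315.18075699 144.76299965] 2827 [278 113] [353 178]
white_tape 0.56 [276.24255788 307.93936053] [ 0.709 -0.25   0.01 ]
rubber_stopper 0.66 [220.32512315 185.41871921] [ 0.41  -0.201  0.01 ]
orange_clip 0.34 [276.19653768 308.13136456] [ 0.709 -0.25   0.01 ]
side yellow cap [319.4 195.4] 169 [ 0.5182 -0.1427  0.104 ]
side teal cap [275.2 242.6] 257 [ 0.5857 -0.038   0.061 ]
side base 0.5521898865699768 -0.0957898274064064 0.09197811782360077 [ 0.47117472 -0.15964069] [ 0.63560097 -0.02937008]
side tray ((0.5337057113647461, -0.3405027985572815), (0.22907589375972748, 0.14050857722759247), 1.6433297395706177)
pan sil 0.82 [358.90024038 300.578125  ] 4992 [314 271] [406 329]
white_tape 0.59 [237.08345324 208.22733813] [ 0.708 -0.245  0.01 ]
rubber_stopper 0.82 [373.30241935 223.58064516] [ 0.413 -0.21   0.01 ]
orange_clip 0.55 [251.59440559 191.4965035 ] [ 0.694 -0.328  0.01 ]
```

View pics/crop1.png

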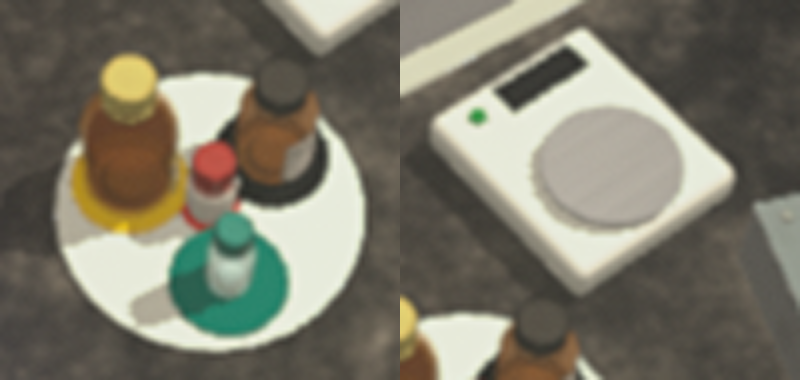

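Crop shows caps at crop pixels yellow (129,87), black (281,84), teal (234,232), red (214,165); pan ellipse centre (612,165) in the right half; nothing is tipped.

Run:
```python
from h import *
sc=snap('scene');sd=snap('side')
f=lambda u,v:(235+u/4-.375,165+v/4-.375)
for n,uv,z in [('Y',(129,87),.104),('B',(281,84),.0765),('T',(234,232),.061),('R',(214,165),.049),('yplace',(130,178),.006),('tplace',(229,280),.006),('pan',(612-400+140,165-240),.038)]:
    w=p2w(sc,f(*uv),z); print(n,w.round(4),'d,az from base',np.hypot(*(w[:2]-[.5535,-.118])).round(4),np.degrees(np.arctan2(*(w[:2]-[.5535,-.118])[::-1])).round(1),'side px',w2p(sd,w).round(1))
```

```text
Y [ 0.5168 -0.1457  0.104 ] d,az from base 0.046 -143.0 side px [320.4 194.7]
B [ 0.5443 -0.0705  0.0765] d,az from base 0.0484 101.0 side px [300.9 226.9]
T [ 0.5947 -0.134   0.061 ] d,az from base 0.0442 -21.2 side px [279.1 215.5]
R [ 0.5528 -0.1168  0.049 ] d,az from base 0.0014 120.6 side px [299.7 226.7]
yplace [ 0.5162 -0.1453  0.006 ] d,az from base 0.0462 -143.8 side px [320.2 239.1]
tplace [ 0.5961 -0.1348  0.006 ] d,az from base 0.0458 -21.5 side px [279.4 239.5]
pan [0.4634 0.0405 0.038 ] d,az from base 0.1824 119.6 side px [342.5 285.7]
```

```bash
cat >> h.py <<'E'
def plan(x,y,z,az):
    o=bot.get_obs();R=np.array(o['tool_rot']);p=np.array(o['eef_pos']);a0=np.degrees(np.arctan2(R[1,1],R[0,1]))
    sp=(a0-az+180)%360-180
    print('t %.1f'%o['t'],'p',p.round(4),'az %.1f'%a0,'q6 %.0f'%o['joint_pos'][5],'-> travel',(R.T@(np.array([x,y,z])-p)).round(4).tolist(),'spin %.1f'%sp,'F',np.round(o['ft_force'],1))
E
python3 -c "
from h import *
plan(.517,-.1459,.25,-52)"
```

```text
t 1.9 p [0.1657 0.6286 0.1984] az 75.2 q6 -10 -> travel [-0.5371, -0.6593, -0.0516] spin 127.2 F [-0.4 -0.2  0.3]
```

```bash
python3 -m creep '{"travel":[[0,0,-0.04],[-0.03,-0.03,-0.052],[-0.1,-0.1,-0.052],[-0.16,-0.2,-0.052],[-0.2,-0.25,-0.052],[-0.2,-0.25,-0.052],[-0.25,-0.3,-0.052],[-0.3,-0.35,-0.052],[-0.3,-0.36,-0.052],[-0.3,-0.36,-0.052],[-0.3,-0.36,-0.052],[-0.3,-0.36,-0.052]],"spin":[0,5,10,15,20,25,30,40,50,60,60,60]}'
python3 -c "
from h import *
plan(.517,-.1459,.25,-52);st()"
```

```text
t: 2.9
eef_pos: [0.3592, 0.2135, 0.2507]
tool_rot: [[-0.259, 0.966, 0.001], [0.966, 0.259, 0.0], [-0.0, 0.001, -1.0]]
ft_force: [1.4, -0.1, -0.1]
finger_gap: 0.0853
t 2.9 p [0.3592 0.2135 0.2507] az 15.0 q6 0 -> travel [-0.388, 0.0595, 0.0008] spin 67.0 F [ 1.4 -0.1 -0.1]
t 2.9 p [0.3592 0.2135 0.2507] R [[-0.259, 0.966, 0.001], [0.966, 0.259, 0.0], [-0.0, 0.001, -1.0]] q [ 1.510e+01 -2.190e+01  1.179e+02 -0.000e+00  8.390e+01  1.000e-01] F [ 1.4 -0.1 -0.1] gap 0.0853
```

```bash
python3 -m creep '{"travel":[[-0.388,0.06,0],[-0.388,0.06,0],[-0.388,0.06,0],[-0.388,0.06,0],[-0.388,0.06,0],[-0.388,0.06,0],[-0.388,0.06,0],[-0.388,0.06,0],[-0.388,0.06,0],[-0.388,0.06,0],[-0.388,0.06,0],[-0.388,0.06,0]],"spin":[67,67,67,67,67,67,67,67,67,67,67,67]}' 0.065
python3 -c "
from h import *
s=snap('wrist','w1.png')
plan(.517,-.1459,.25,-52)
for n,p in dict(Y=(.517,-.1459,.114),B=(.5469,-.072,.085),T=(.5959,-.1348,.069),R=(.5533,-.1176,.057)).items(): print(n,w2p(s,p).round(1))
"
```

```text
t: 3.9
eef_pos: [0.5175, -0.1465, 0.2505]
tool_rot: [[0.789, 0.615, 0.001], [0.615, -0.789, 0.001], [0.001, -0.0, -1.0]]
ft_force: [0.1, 1.1, 0.4]
finger_gap: 0.0653
t 4.0 p [ 0.5173 -0.1455  0.2506] az -52.0 q6 24 -> travel [-0.0005, 0.0001, 0.0006] spin 0.0 F [1.1 0.9 0.4]
Y [280.5 184. ]
B [243.4 115.4]
T [316.1 115.6]
R [280.8 135.9]
```

View pics/w1.png

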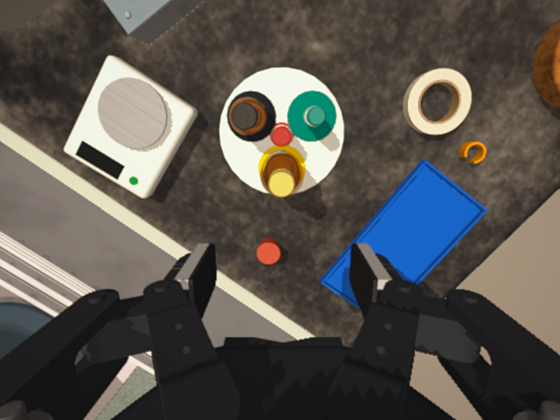

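Wrist view: caps at yellow (282,184), black (244,116), teal (316,116), red (282,133), all within 1–3 px of predictions. I'll descend on the yellow one.

```bash
python3 -m creep '{"travel":[[0,0,0.04],[0,0,0.08],[0,0,0.11],[0,0,0.135],[0,0,0.15],[0,0,0.16],[0,0,0.166],[0,0,0.166],[0,0,0.166]],"spin":[0,0,0,0,0,0,0,0,0]}' && python3 -m creep '{"travel":[[0,0,0],[0,0,0],[0,0,0],[0,0,0],[0,0,0],[0,0,0],[0,0,0],[0,0,0]],"spin":[0,0,0,0,0,0,0,0]}' 0.015 && python3 -m creep '{"travel":[[0,0,-0.015],[0,0,-0.05],[0,0,-0.09],[0,0,-0.1],[0,0,-0.1]],"spin":[0,0,0,0,0]}'
python3 - <<'E'
from h import *
s=snap('scene');w=p2w(s,(323-.375,146.25-.375),.038)
s=snap('wrist','w2.png')
print('pan wrist',p2w(s,(0,0),.038))
plan(.534-.07,-.352,.2,-90)
E
```

```text
t: 4.7
eef_pos: [0.518, -0.1452, 0.0857]
tool_rot: [[0.787, 0.617, 0.002], [0.617, -0.787, 0.0], [0.002, 0.001, -1.0]]
ft_force: [-0.1, -0.1, 0.0]
finger_gap: 0.0651
t: 5.37
eef_pos: [0.518, -0.1452, 0.0856]
tool_rot: [[0.787, 0.617, 0.002], [0.617, -0.787, 0.0], [0.002, 0.001, -1.0]]
ft_force: [0.2, -0.2, -0.3]
finger_gap: 0.0153
t: 5.78
eef_pos: [0.5204, -0.1465, 0.1904]
tool_rot: [[0.787, 0.617, 0.01], [0.617, -0.787, -0.004], [0.006, 0.009, -1.0]]
ft_force: [-0.0, -0.4, 0.4]
finger_gap: 0.0153
pan wrist [0.49350147 0.16612235 0.038     ]
t 5.9 p [ 0.5176 -0.1452  0.1853] az -51.9 q6 24 -> travel [-0.1697, 0.1298, -0.0149] spin 38.1 F [-0.9 -0.9 -0.3]
```

View pics/w2.png

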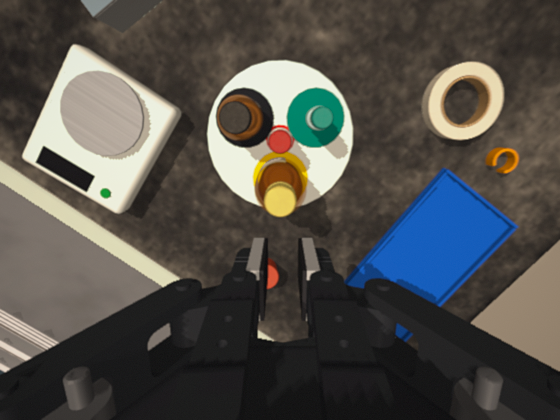

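Run:
```python
from h import *
s=snap('wrist')
o=bot.get_obs();R=np.array(o['tool_rot']);p=np.array(o['eef_pos'])
print('TCP px',w2p(s,p),'grasp px',w2p(s,p-.019*R[:,2]))
for n,q in dict(Y=(.517,-.1459,.114),Yfoot=(.517,-.1459,.006),B=(.5469,-.072,.085),T=(.5959,-.1348,.069),R=(.5533,-.1176,.057),base=(.5533,-.1176,.004)).items(): print(n,w2p(s,q).round(1))
V=s['view'];print('cam',-V[:3,:3].T@V[:3,3],'zaxis',V[2,:3])
for q in ['yellow_bottle_center','pan']: print(find_in('wrist',q)[:2] )
c=snap('scene');b,a,m=blob(c,(20,110,110),(35,255,255),(240,170,335,230));print(b,a)
cv2.imwrite('pics/c3.png',cv2.resize(c['pixels'][100:280,200:400],None,fx=4,fy=4)[:600])
```

```text
TCP px [279.14829998 229.23072578] grasp px [278.87446075 241.07343987]
Y [281. 201.]
Yfoot [281.3 177.4]
B [235.3 115.6]
T [324.5 116. ]
R [281.2 140.5]
base [281.3 137.4]
cam [ 0.5694149  -0.10597983  0.36198644] zaxis [-0.20454437 -0.16254262 -0.96526758]
[{'centre': [0.5235, -0.138, 0.0824], 'p': 0.63}]
[{'centre': [0.4464, 0.0398, 0.0287], 'p': 0.86}, {'centre': [0.5368, -0.1261, 0.0062], 'p': 0.6}]
[266.91981132 215.24528302] 212
```

View pics/c3.png

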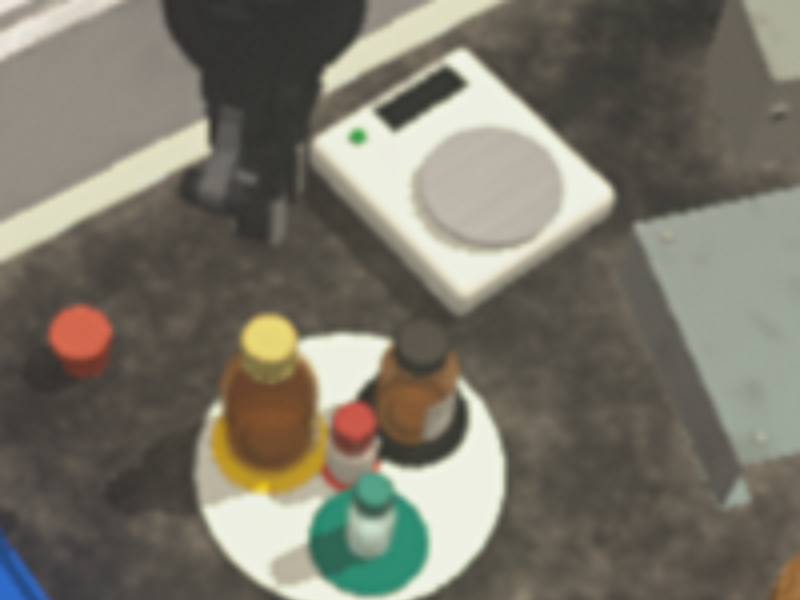

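Run:
```python
from h import *
o=st();R=np.array(o['tool_rot']);p=np.array(o['eef_pos'])
for c in ['scene','side']:
    s=snap(c,f'tip_{c}.png')
    for d in (-.04,-.02,0,.02): print(c,d,w2p(s,p+d*R[:,2]).round(1))
    q=w2p(s,p).astype(int); cv2.imwrite(f'pics/tip_{c}.png',cv2.resize(s['pixels'][q[1]-50:q[1]+50,q[0]-50:q[0]+50],None,fx=4,fy=4)); print(q-50)
a=cv2.imread('pics/tip_scene.png');b=cv2.imread('pics/tip_side.png');cv2.imwrite('pics/tip.png',np.hstack([a,b]))
```

```text
t 6.08 p [ 0.5167 -0.1447  0.1835] R [[0.787, 0.617, -0.001], [0.617, -0.787, 0.002], [0.0, -0.002, -1.0]] q [-2.780e+01 -3.000e-01  1.066e+02  1.000e-01  7.390e+01  2.410e+01] F [-0.2  0.3 -0.5] gap 0.0151
scene -0.04 [267.  150.5]
scene -0.02 [267.1 157.1]
scene 0 [267.1 163.5]
scene 0.02 [267.2 169.6]
[217 113]
side -0.04 [320.8 134.5]
side -0.02 [320.8 145.2]
side 0 [320.7 155.6]
side 0.02 [320.6 165.8]
[270 105]
```

View pics/tip.png

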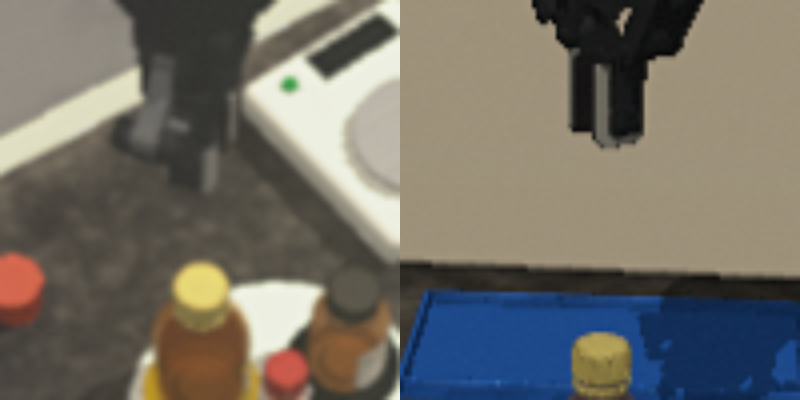

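Run:
```python
from h import *
o=st();p=np.array(o['eef_pos']);S={c:snap(c) for c in('scene','side','wrist')}
from scipy.optimize import least_squares
def tri(obs):
    f=lambda P:np.concatenate([w2p(S[c],P)-np.array(u) for c,u in obs.items()]); r=least_squares(f,p); return r.x,r.fun
for n,obs in dict(mid=dict(scene=(259,155.5),side=(318.8,139.5)),mid_w=dict(wrist=(283,239),side=(318.8,139.5)),
  cap=dict(scene=(217+200/4,113+295/4),side=(270+201/4,105+364/4))).items():
    x,e=tri(obs);print(n,x.round(4),'minus tcp',(x-p).round(4),e.round(1))
```

```text
t 6.18 p [ 0.5171 -0.1449  0.1842] R [[0.787, 0.617, -0.0], [0.617, -0.787, 0.001], [0.001, -0.001, -1.0]] q [-2.780e+01 -4.000e-01  1.065e+02  1.000e-01  7.390e+01  2.410e+01] F [-0.4  0.4  0.6] gap 0.015
mid [ 0.5167 -0.1573  0.212 ] minus tcp [-0.0004 -0.0124  0.0278] [ 2.   2.1  2.7 -1.3]
mid_w [ 0.5225 -0.1431  0.2137] minus tcp [0.0054 0.0018 0.0295] [-0.2  0.4 -1.3  0.5]
cap [ 0.5167 -0.1452  0.1016] minus tcp [-0.0004 -0.0003 -0.0826] [ 0.1  0.1  0.1 -0. ]
```

The picture shows the fingertips about 28 mm higher than the reported TCP: side-view tip is at row ~140, against 155.6 predicted. The cap itself triangulates to the right height. So the first grip closed just above the cap, and the bottle hasn't moved. I'll reach 28 mm lower from now on.

```bash
python3 -m creep '{"travel":[[0,0,0],[0,0,0],[0,0,0.02],[0,0,0.05],[0,0,0.08],[0,0,0.1],[0,0,0.115],[0,0,0.124],[0,0,0.126],[0,0,0.126]],"spin":[0,0,0,0,0,0,0,0,0,0]}' 0.065 && python3 -m creep '{"travel":[[0,0,0],[0,0,0],[0,0,0],[0,0,0],[0,0,0],[0,0,0],[0,0,0],[0,0,0]],"spin":[0,0,0,0,0,0,0,0]}' 0.012
```

```text
t: 7.17
eef_pos: [0.5177, -0.145, 0.059]
tool_rot: [[0.787, 0.617, 0.001], [0.617, -0.787, 0.001], [0.001, -0.0, -1.0]]
ft_force: [0.5, -0.0, -0.4]
finger_gap: 0.065
t: 7.83
eef_pos: [0.5186, -0.1453, 0.0605]
tool_rot: [[0.787, 0.617, 0.003], [0.617, -0.787, 0.0], [0.002, 0.001, -1.0]]
ft_force: [-1.5, 0.7, 6.0]
finger_gap: 0.027
```

```bash
python3 -m creep '{"travel":[[0,0,-0.015],[0,0,-0.04],[0,0,-0.08],[0,0,-0.08],[0,0,-0.08]],"spin":[0,0,0,0,0]}'; python3 -c "
from h import *
plan(.465,-.355,.135,-90)"
```

```text
t: 8.25
eef_pos: [0.5202, -0.1463, 0.1434]
tool_rot: [[0.787, 0.617, 0.008], [0.617, -0.787, -0.003], [0.005, 0.007, -1.0]]
ft_force: [-0.5, 0.3, -1.5]
finger_gap: 0.027
t 8.2 p [ 0.5202 -0.1463  0.1434] az -51.9 q6 24 -> travel [-0.1722, 0.1302, 0.0085] spin 38.1 F [-0.5  0.3 -1.5]
```

```bash
python3 -m creep '{"travel":[[-0.02,0.015,0],[-0.05,0.04,0.005],[-0.08,0.06,0.008],[-0.11,0.085,0.008],[-0.14,0.105,0.008],[-0.16,0.12,0.008],[-0.17,0.128,0.008],[-0.172,0.13,0.008],[-0.172,0.13,0.008],[-0.172,0.13,0.008]],"spin":[5,12,19,26,32,36,38,38,38,38]}'; python3 -c "
from h import *
plan(.465,-.355,.058,-90)"
```

```text
t: 9.08
eef_pos: [0.4651, -0.3532, 0.1346]
tool_rot: [[1.0, 0.003, 0.007], [0.003, -1.0, -0.001], [0.007, 0.001, -1.0]]
ft_force: [-0.7, 0.1, -2.0]
finger_gap: 0.0269
t 9.1 p [ 0.4651 -0.3532  0.1346] az -89.8 q6 41 -> travel [-0.0006, 0.0018, 0.0766] spin 0.2 F [-0.7  0.1 -2. ]
```

```bash
python3 -m creep '{"travel":[[0,0.002,0.03],[0,0.002,0.055],[0,0.002,0.068],[0,0.002,0.074],[0,0.002,0.077],[0,0.002,0.077],[0,0.002,0.077]],"spin":[0,0,0,0,0,0,0]}' && python3 -m creep '{"travel":[[0,0,0],[0,0,0],[0,0,0],[0,0,0],[0,0,0]],"spin":[0,0,0,0,0]}' 0.055 && python3 -m creep '{"travel":[[0,0,-0.02],[0,0,-0.06],[0,0,-0.1],[0,0,-0.12],[0,0,-0.12]],"spin":[0,0,0,0,0]}'; python3 -c "
from h import *
plan(.5469,-.072,.2,8)
s=snap('scene');b,a,m=blob(s,(20,110,110),(35,255,255),(140,170,250,330));print(b,a,p2w(s,b,.102).round(4))"
```

```text
t: 9.67
eef_pos: [0.4666, -0.3552, 0.0587]
tool_rot: [[1.0, 0.005, 0.008], [0.005, -1.0, -0.002], [0.008, 0.002, -1.0]]
ft_force: [-0.1, 0.6, -2.0]
finger_gap: 0.0269
t: 10.08
eef_pos: [0.4666, -0.3553, 0.0589]
tool_rot: [[1.0, 0.005, 0.009], [0.005, -1.0, -0.003], [0.009, 0.003, -1.0]]
ft_force: [-0.1, -1.3, -0.4]
finger_gap: 0.0551
t: 10.5
eef_pos: [0.4681, -0.3578, 0.1859]
tool_rot: [[1.0, 0.005, 0.017], [0.005, -1.0, -0.011], [0.017, 0.012, -1.0]]
ft_force: [0.7, 0.2, 0.6]
finger_gap: 0.0552
t 10.5 p [ 0.4681 -0.3578  0.1859] az -89.7 q6 41 -> travel [0.0803, -0.2853, -0.0161] spin -97.7 F [0.7 0.2 0.6]
[159.79111111 219.54222222] 225 [ 0.4656 -0.3551  0.102 ]
```

```bash
python3 -m creep '{"travel":[[0.01,-0.03,-0.015],[0.02,-0.06,-0.016],[0.03,-0.1,-0.016],[0.04,-0.14,-0.016],[0.05,-0.17,-0.016],[0.06,-0.2,-0.016],[0.07,-0.23,-0.016],[0.08,-0.26,-0.016],[0.08,-0.28,-0.016],[0.08,-0.285,-0.016],[0.08,-0.285,-0.016],[0.08,-0.285,-0.016]],"spin":[-7,-14,-21,-28,-35,-42,-49,-56,-63,-70,-77,-84]}' && python3 -m creep '{"travel":[[0,0,0],[0,0,0],[0,0,0]],"spin":[-7,-13.7,-13.7]}'; python3 -c "
from h import *
plan(.5469,-.072,.033,8)"
```

```text
t: 11.55
eef_pos: [0.5443, -0.0699, 0.195]
tool_rot: [[0.093, 0.996, 0.01], [0.996, -0.093, -0.006], [-0.006, 0.01, -1.0]]
ft_force: [0.3, -0.9, 0.1]
finger_gap: 0.0552
t: 11.8
eef_pos: [0.5432, -0.0695, 0.1928]
tool_rot: [[-0.148, 0.989, 0.006], [0.989, 0.148, -0.005], [-0.006, 0.005, -1.0]]
ft_force: [-0.7, 0.4, 0.2]
finger_gap: 0.0546
t 11.8 p [ 0.5432 -0.0695  0.1928] az 8.5 q6 -28 -> travel [-0.0021, 0.0025, 0.1598] spin 0.5 F [-0.7  0.4  0.2]
```

```bash
python3 -m creep '{"travel":[[-0.002,0.003,0.03],[-0.002,0.003,0.07],[-0.002,0.003,0.105],[-0.002,0.003,0.13],[-0.002,0.003,0.145],[-0.002,0.003,0.154],[-0.002,0.003,0.159],[-0.002,0.003,0.16],[-0.002,0.003,0.16]],"spin":[0,0,0,0,0,0,0,0,0]}' && python3 -m creep '{"travel":[[0,0,0],[0,0,0],[0,0,0],[0,0,0],[0,0,0],[0,0,0]],"spin":[0,0,0,0,0,0]}' 0.012
```

```text
t: 12.55
eef_pos: [0.5479, -0.0721, 0.0334]
tool_rot: [[-0.147, 0.989, 0.007], [0.989, 0.147, -0.006], [-0.007, 0.006, -1.0]]
ft_force: [0.2, 0.0, 1.3]
finger_gap: 0.0548
t: 13.05
eef_pos: [0.5488, -0.0725, 0.035]
tool_rot: [[-0.147, 0.989, 0.009], [0.989, 0.147, -0.007], [-0.008, 0.008, -1.0]]
ft_force: [-1.6, -0.8, 5.6]
finger_gap: 0.0269
```

```bash
python3 -m creep '{"travel":[[0,0,-0.015],[0,0,-0.04],[0,0,-0.08],[0,0,-0.12],[0,0,-0.12],[0,0,-0.12]],"spin":[0,0,0,0,0,0]}'; python3 -c "
from h import *
plan(.535,-.353,.14,-90)"
```

```text
t: 13.55
eef_pos: [0.5499, -0.0724, 0.1585]
tool_rot: [[-0.147, 0.989, 0.016], [0.989, 0.147, -0.009], [-0.011, 0.014, -1.0]]
ft_force: [-0.6, 0.5, -0.6]
finger_gap: 0.0268
t 13.6 p [ 0.5499 -0.0724  0.1585] az 8.5 q6 -27 -> travel [-0.2752, -0.0563, 0.0207] spin 98.5 F [-0.6  0.5 -0.6]
```

```bash
python3 -m creep '{"travel":[[-0.02,-0.004,0],[-0.05,-0.01,0],[-0.08,-0.016,0],[-0.11,-0.022,0],[-0.14,-0.028,0],[-0.17,-0.034,0],[-0.2,-0.04,0.01],[-0.225,-0.046,0.01],[-0.25,-0.05,0.015],[-0.265,-0.055,0.02],[-0.275,-0.056,0.02],[-0.275,-0.056,0.02]],"spin":[7,14,21,28,35,42,49,56,63,70,77,84]}' && python3 -m creep '{"travel":[[0,0,0],[0,0,0],[0,0,0],[0,0,0]],"spin":[7,14.5,14.5,14.5]}'; python3 -c "
from h import *
plan(.535,-.353,.032,-90)"
```

```text
t: 14.55
eef_pos: [0.5336, -0.354, 0.1377]
tool_rot: [[0.97, 0.241, 0.013], [0.241, -0.97, -0.006], [0.011, 0.009, -1.0]]
ft_force: [0.1, -0.2, -0.7]
finger_gap: 0.0265
t: 14.88
eef_pos: [0.5328, -0.3532, 0.1358]
tool_rot: [[1.0, -0.007, 0.01], [-0.007, -1.0, -0.004], [0.01, 0.004, -1.0]]
ft_force: [0.8, -0.1, -0.3]
finger_gap: 0.0263
t 14.9 p [ 0.5328 -0.3532  0.1358] az -90.4 q6 47 -> travel [0.0011, -0.0006, 0.1038] spin -0.4 F [ 0.8 -0.1 -0.3]
```

```bash
python3 -m creep '{"travel":[[0.001,-0.001,0.03],[0.001,-0.001,0.065],[0.001,-0.001,0.085],[0.001,-0.001,0.096],[0.001,-0.001,0.1],[0.001,-0.001,0.103],[0.001,-0.001,0.103],[0.001,-0.001,0.103]],"spin":[0,0,0,0,0,0,0,0]}' && python3 -m creep '{"travel":[[0,0,0],[0,0,0],[0,0,0],[0,0,0],[0,0,0]],"spin":[0,0,0,0,0]}' 0.055 && python3 -m creep '{"travel":[[0,0,-0.02],[0,0,-0.06],[0,0,-0.1],[0,0,-0.13],[0,0,-0.13]],"spin":[0,0,0,0,0]}'; python3 -c "
from h import *
plan(.5959,-.1348,.19,-112);plan(.5959,-.1348,.19,68)
s=snap('scene','s4.png');print([find_in('scene',q)[:1] for q in ['black_bottle_center','red_vial_center','teal_vial_center']])
b,a,m=blob(s,(0,140,60),(8,255,255),(240,170,335,255));print(b,a)"
```

```text
t: 15.55
eef_pos: [0.5359, -0.3537, 0.0345]
tool_rot: [[1.0, -0.007, 0.013], [-0.007, -1.0, -0.007], [0.013, 0.007, -1.0]]
ft_force: [0.4, 0.1, -1.0]
finger_gap: 0.027
t: 15.97
eef_pos: [0.536, -0.3538, 0.0348]
tool_rot: [[1.0, -0.007, 0.013], [-0.006, -1.0, -0.007], [0.013, 0.007, -1.0]]
ft_force: [-0.5, -0.0, -0.9]
finger_gap: 0.0549
t: 16.38
eef_pos: [0.5378, -0.3561, 0.1738]
tool_rot: [[1.0, -0.007, 0.024], [-0.006, -1.0, -0.017], [0.024, 0.017, -1.0]]
ft_force: [1.3, -0.7, 1.7]
finger_gap: 0.055
t 16.4 p [ 0.5378 -0.3561  0.1738] az -90.4 q6 47 -> travel [0.0571, -0.2213, -0.0186] spin 21.6 F [ 1.3 -0.7  1.7]
t 16.4 p [ 0.5378 -0.3561  0.1738] az -90.4 q6 47 -> travel [0.0571, -0.2213, -0.0186] spin -158.4 F [ 1.3 -0.7  1.7]
[[], [{'centre': [0.5595, -0.1184, 0.0481], 'p': 0.8}], [{'centre': [0.6006, -0.1445, 0.047], 'p': 0.81}]]
[288.4875 205.1625] 80
```

View pics/s4.png

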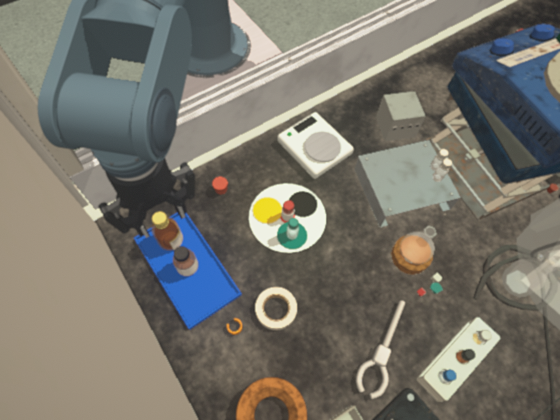

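Yellow and black stand upright in the tray (cap px (159,218), (182,256)); red is unmoved (288,205). Teal next.

```bash
python3 -m creep '{"travel":[[0.01,-0.03,-0.018],[0.02,-0.06,-0.018],[0.03,-0.1,-0.018],[0.035,-0.135,-0.018],[0.042,-0.165,-0.018],[0.05,-0.195,-0.018],[0.055,-0.213,-0.018],[0.057,-0.22,-0.018],[0.057,-0.221,-0.018],[0.057,-0.221,-0.018],[0.057,-0.221,-0.018]],"spin":[3,7,12,16,19,21,21.6,21.6,21.6,21.6,21.6]}' 0.05; python3 -c "
from h import *
plan(.5959,-.1348,.0165,-112)"
```

```text
t: 17.5
eef_pos: [0.5913, -0.1326, 0.18]
tool_rot: [[0.927, -0.375, 0.01], [-0.375, -0.927, -0.005], [0.011, 0.001, -1.0]]
ft_force: [-0.4, 0.1, -0.5]
finger_gap: 0.05
t 17.5 p [ 0.5913 -0.1326  0.18  ] az -112.0 q6 89 -> travel [0.0033, 0.0001, 0.1635] spin -0.0 F [-0.4  0.1 -0.5]
```

```bash
python3 -m creep '{"travel":[[0.003,0,0.03],[0.003,0,0.07],[0.003,0,0.105],[0.003,0,0.13],[0.003,0,0.147],[0.003,0,0.157],[0.003,0,0.162],[0.003,0,0.1635],[0.003,0,0.1635],[0.003,0,0.1635]],"spin":[0,0,0,0,0,0,0,0,0,0]}' && python3 -m creep '{"travel":[[0,0,0],[0,0,0],[0,0,0],[0,0,0],[0,0,0],[0,0,0]],"spin":[0,0,0,0,0,0]}' 0.01 && python3 -m creep '{"travel":[[0,0,-0.015],[0,0,-0.04],[0,0,-0.08],[0,0,-0.1],[0,0,-0.1],[0,0,-0.1]],"spin":[0,0,0,0,0,0]}';python3 -c "
from h import *
plan(.605,-.351,.12,-90)"
```

```text
t: 18.33
eef_pos: [0.5968, -0.1353, 0.0181]
tool_rot: [[0.927, -0.375, 0.012], [-0.375, -0.927, -0.006], [0.014, 0.001, -1.0]]
ft_force: [-1.1, -0.6, 0.6]
finger_gap: 0.0502
t: 18.83
eef_pos: [0.5981, -0.1357, 0.0196]
tool_rot: [[0.927, -0.375, 0.015], [-0.375, -0.927, -0.007], [0.017, 0.001, -1.0]]
ft_force: [0.4, 0.5, 5.9]
finger_gap: 0.02
t: 19.33
eef_pos: [0.5973, -0.1352, 0.1211]
tool_rot: [[0.927, -0.375, 0.018], [-0.375, -0.927, -0.009], [0.02, 0.001, -1.0]]
ft_force: [-0.4, 0.3, -1.2]
finger_gap: 0.0202
t 19.3 p [ 0.5973 -0.1352  0.1211] az -112.0 q6 89 -> travel [0.088, 0.1972, 0.003] spin -22.0 F [-0.4  0.3 -1.2]
```

```bash
python3 -m creep '{"travel":[[0.01,0.02,0],[0.02,0.05,0.002],[0.035,0.08,0.003],[0.05,0.115,0.003],[0.065,0.145,0.003],[0.075,0.17,0.003],[0.083,0.187,0.003],[0.088,0.195,0.003],[0.088,0.197,0.003],[0.088,0.197,0.003],[0.088,0.197,0.003]],"spin":[-2,-6,-10,-14,-18,-20,-22,-22,-22,-22,-22]}';python3 -c "
from h import *
plan(.605,-.351,.018,-90)"
```

```text
t: 20.25
eef_pos: [0.6047, -0.3492, 0.1189]
tool_rot: [[1.0, -0.0, 0.016], [-0.0, -1.0, -0.007], [0.016, 0.007, -1.0]]
ft_force: [0.0, 0.3, 0.6]
finger_gap: 0.0201
t 20.2 p [ 0.6047 -0.3492  0.1189] az -90.0 q6 50 -> travel [-0.0014, 0.0011, 0.1009] spin -0.0 F [0.  0.3 0.6]
```

```bash
python3 -m creep '{"travel":[[-0.001,0.001,0.03],[-0.001,0.001,0.065],[-0.001,0.001,0.085],[-0.001,0.001,0.095],[-0.001,0.001,0.1],[-0.001,0.001,0.101],[-0.001,0.001,0.101],[-0.001,0.001,0.101]],"spin":[0,0,0,0,0,0,0,0]}' && python3 -m creep '{"travel":[[0,0,0],[0,0,0],[0,0,0],[0,0,0],[0,0,0]],"spin":[0,0,0,0,0]}' 0.05 && python3 -m creep '{"travel":[[0,0,-0.02],[0,0,-0.06],[0,0,-0.1],[0,0,-0.11],[0,0,-0.11],[0,0,-0.11]],"spin":[0,0,0,0,0,0]}'; python3 -c "
from h import *
plan(.5533,-.1176,.13,-90)
s=snap('wrist','w5.png');
print('pan',w2p(s,(.4634,.0405,.038)),'R',w2p(s,(.5533,-.1176,.057)))
for q in ['red_vial_center','teal_vial_center','pan']: print(find_in('wrist',q)[:1])"
```

```text
t: 20.92
eef_pos: [0.6064, -0.3513, 0.0196]
tool_rot: [[1.0, 0.0, 0.018], [0.0, -1.0, -0.009], [0.018, 0.009, -1.0]]
ft_force: [-0.2, -0.3, -0.2]
finger_gap: 0.0202
t: 21.33
eef_pos: [0.6064, -0.3514, 0.0198]
tool_rot: [[1.0, 0.0, 0.018], [0.0, -1.0, -0.009], [0.018, 0.009, -1.0]]
ft_force: [-0.5, -0.5, -0.9]
finger_gap: 0.05
t: 21.83
eef_pos: [0.6046, -0.3507, 0.1304]
tool_rot: [[1.0, 0.0, 0.02], [0.0, -1.0, -0.01], [0.02, 0.01, -1.0]]
ft_force: [-0.0, 0.8, 0.0]
finger_gap: 0.0504
t 21.8 p [ 0.6046 -0.3507  0.1304] az -90.0 q6 50 -> travel [-0.0513, -0.2331, -0.0029] spin 0.0 F [-0.   0.8  0. ]
pan [-110.3028471   334.74523916] R [ 13.81134503 259.32212377]
[{'centre': [0.5581, -0.1186, 0.0424], 'p': 0.81}]
[{'centre': [0.6062, -0.3497, 0.0698], 'p': 0.85}]
[]
```

View pics/w5.png

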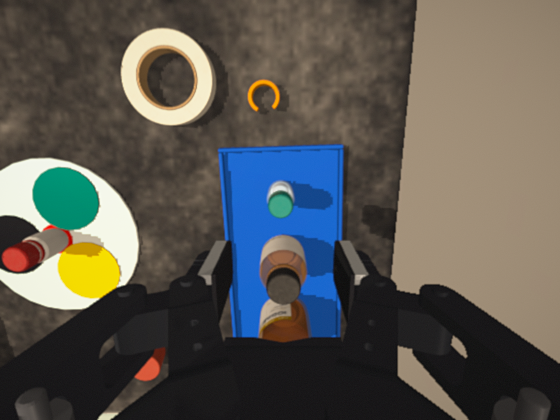

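All three stand upright in the tray; red's cap at (15,258) matches the prediction, so it hasn't moved. Now red.

```bash
python3 -m creep '{"travel":[[-0.005,-0.02,-0.003],[-0.012,-0.055,-0.003],[-0.02,-0.095,-0.003],[-0.03,-0.13,-0.003],[-0.036,-0.165,-0.003],[-0.043,-0.195,-0.003],[-0.049,-0.22,-0.003],[-0.051,-0.232,-0.003],[-0.051,-0.233,-0.003],[-0.051,-0.233,-0.003]],"spin":[0,0,0,0,0,0,0,0,0,0]}' 0.055; python3 -c "
from h import *
plan(.5533,-.1176,-.002,-90)"
```

```text
t: 22.87
eef_pos: [0.5522, -0.1167, 0.1274]
tool_rot: [[1.0, 0.001, 0.015], [0.001, -1.0, -0.006], [0.015, 0.006, -1.0]]
ft_force: [-0.5, -0.7, 0.8]
finger_gap: 0.055
t 22.9 p [ 0.5522 -0.1167  0.1274] az -89.9 q6 67 -> travel [-0.0008, 0.0001, 0.1294] spin 0.1 F [-0.5 -0.7  0.8]
```

```bash
python3 -m creep '{"travel":[[-0.001,0,0.03],[-0.001,0,0.065],[-0.001,0,0.09],[-0.001,0,0.11],[-0.001,0,0.122],[-0.001,0,0.127],[-0.001,0,0.129],[-0.001,0,0.129],[-0.001,0,0.129]],"spin":[0,0,0,0,0,0,0,0,0]}' && python3 -m creep '{"travel":[[0,0,0],[0,0,0],[0,0,0],[0,0,0],[0,0,0],[0,0,0]],"spin":[0,0,0,0,0,0]}' 0.012 && python3 -m creep '{"travel":[[0,0,-0.015],[0,0,-0.04],[0,0,-0.08],[0,0,-0.1],[0,0,-0.1],[0,0,-0.1]],"spin":[0,0,0,0,0,0]}';python3 -c "
from h import *
plan(.4634,.0405,.1,-90)
s=snap('wrist','w6.png');print('pan',w2p(s,(.4634,.0405,.038)))"
```

```text
t: 23.62
eef_pos: [0.5543, -0.1183, -0.0002]
tool_rot: [[1.0, 0.001, 0.017], [0.001, -1.0, -0.008], [0.017, 0.008, -1.0]]
ft_force: [0.3, 0.1, -0.3]
finger_gap: 0.0549
t: 24.12
eef_pos: [0.5555, -0.1185, 0.0012]
tool_rot: [[1.0, 0.001, 0.019], [0.001, -1.0, -0.008], [0.019, 0.008, -1.0]]
ft_force: [-0.7, 1.8, 6.4]
finger_gap: 0.0246
t: 24.62
eef_pos: [0.5543, -0.118, 0.1025]
tool_rot: [[1.0, 0.001, 0.022], [0.001, -1.0, -0.01], [0.022, 0.01, -1.0]]
ft_force: [-0.8, -0.1, -0.7]
finger_gap: 0.0247
t 24.6 p [ 0.5543 -0.118   0.1025] az -89.9 q6 66 -> travel [-0.0908, -0.1586, -0.001] spin 0.1 F [-0.8 -0.1 -0.7]
pan [ 99.91009104 304.86575771]
```

View pics/w6.png

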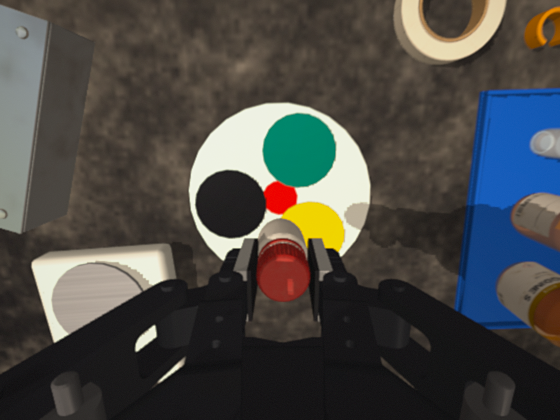

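Red is held; pan centre appears near (101,306), matching the prediction (100,305). Carrying it over.

```bash
python3 -m creep '{"travel":[[-0.01,-0.017,-0.001],[-0.025,-0.045,-0.001],[-0.042,-0.075,-0.001],[-0.058,-0.102,-0.001],[-0.073,-0.128,-0.001],[-0.084,-0.148,-0.001],[-0.089,-0.157,-0.001],[-0.09,-0.159,-0.001],[-0.09,-0.159,-0.001],[-0.09,-0.159,-0.001]],"spin":[0,0,0,0,0,0,0,0,0,0]}'; python3 -c "
from h import *
plan(.465,.0405,.036,-90)"
```

```text
t: 25.5
eef_pos: [0.4633, 0.0407, 0.0984]
tool_rot: [[1.0, 0.0, 0.018], [0.001, -1.0, -0.008], [0.018, 0.008, -1.0]]
ft_force: [0.2, -0.1, -0.8]
finger_gap: 0.0243
t 25.5 p [0.4633 0.0407 0.0984] az -90.0 q6 81 -> travel [0.0006, -0.0003, 0.0624] spin 0.0 F [ 0.2 -0.1 -0.8]
```

```bash
python3 -m creep '{"travel":[[0.001,0,0.02],[0.001,0,0.04],[0.001,0,0.052],[0.001,0,0.058],[0.001,0,0.061],[0.001,0,0.0625],[0.001,0,0.063],[0.001,0,0.063],[0.001,0,0.063]],"spin":[0,0,0,0,0,0,0,0,0]}';python3 -c "
from h import *
st();s=snap('side');q=np.array([343,288]);cv2.imwrite('pics/side7.png',cv2.resize(s['pixels'][220:340,280:420],None,fx=5,fy=5))"
```

```text
t: 26.25
eef_pos: [0.4661, 0.04, 0.0362]
tool_rot: [[1.0, 0.0, 0.02], [0.001, -1.0, -0.009], [0.02, 0.009, -1.0]]
ft_force: [-0.7, -0.7, -0.1]
finger_gap: 0.0246
t 26.25 p [0.4661 0.04   0.0362] R [[1.0, 0.0, 0.02], [0.001, -1.0, -0.009], [0.02, 0.009, -1.0]] q [ -8.8   1.6 122.   -0.4  55.2  81.4] F [-0.7 -0.7 -0.1] gap 0.0246
```

View pics/side7.png

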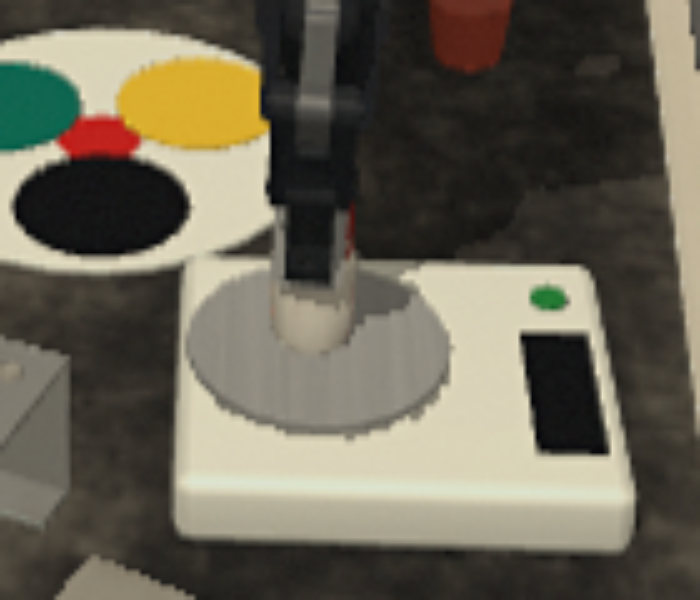

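Run:
```python
from h import *
s=snap('side');f=lambda u,v:(280+(u+.5)/5-.5,220+(v+.5)/5-.5)
for n,uv in dict(pan=(318,346),foot=(313,327),L=(187,345),R=(450,347),front=(318,431)).items(): print(n,p2w(s,f(*uv),.038).round(4))
c=snap('scene');cv2.imwrite('pics/sc8.png',cv2.resize(c['pixels'][100:190,265:365],None,fx=6,fy=6))
for P in [(.4634,.0405,.038),(.4634,.05,.038)]: print((w2p(c,P)-[265,100]+.5)*6)
```

```text
pan [0.4618 0.0485 0.038 ]
foot [0.4639 0.0388 0.038 ]
L [0.5032 0.0529 0.038 ]
R [0.4204 0.044  0.038 ]
front [0.4596 0.09   0.038 ]
[348.77208175 278.33590196]
[368.8029943  267.19691058]
```

View pics/sc8.png

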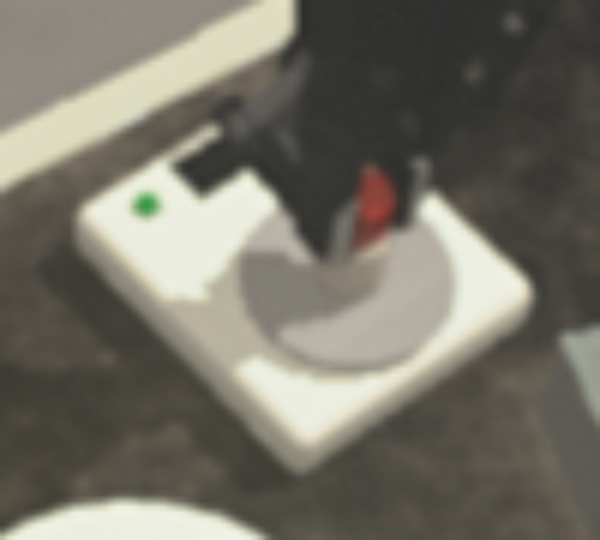

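Run:
```python
from h import *
from scipy.optimize import least_squares
S={c:snap(c) for c in('scene','side')}
g=lambda u,v:np.array((265+(u+.5)/6-.5,100+(v+.5)/6-.5));f=lambda u,v:np.array((280+(u+.5)/5-.5,220+(v+.5)/5-.5))
for n,a,b in [('pan',(348,280),(318,346)),('foot',(351,270),(313,327)),('footfront',(351,297),(313,353))]:
    r=least_squares(lambda P:np.r_[w2p(S['scene'],P)-g(*a),w2p(S['side'],P)-f(*b)],[.46,.04,.04]);print(n,r.x.round(4),r.fun.round(2))
# project true circles for comparison: foot bottom row extents at hover h
t=np.linspace(0,6.283,200)
for (x,y) in [(.4634,.0405),(.463,.043),(.463,.046)]:
  for nm,z,r in [('pan',.038,.042),('foot',.038,.0135),('foot',.044,.0135)]:
    C=np.c_[x+r*np.cos(t),y+r*np.sin(t),t*0+z]
    a=np.array([(w2p(S['scene'],P)-[265,100]+.5)*6-.5 for P in C]);b=np.array([(w2p(S['side'],P)-[280,220]+.5)*5-.5 for P in C])
    print((x,y),nm,z,'scene',a.min(0).round(),a.max(0).round(),'side',b.min(0).round(),b.max(0).round())
```

```text
pan [0.4619 0.0423 0.0333] [ 0.07  0.06  0.06 -0.02]
foot [0.4634 0.0421 0.0408] [ 0.28  0.26  0.25 -0.1 ]
footfront [0.4644 0.0408 0.0286] [-0.56 -0.53 -0.5   0.2 ]
(0.4634, 0.0405) pan 0.038 scene [238. 189.] [459. 370.] side [183. 253.] [447. 415.]
(0.4634, 0.0405) foot 0.038 scene [313. 249.] [384. 307.] side [272. 305.] [357. 357.]
(0.4634, 0.0405) foot 0.044 scene [314. 239.] [386. 298.] side [273. 290.] [357. 341.]
(0.463, 0.043) pan 0.038 scene [242. 186.] [464. 366.] side [184. 258.] [448. 420.]
(0.463, 0.043) foot 0.038 scene [317. 245.] [388. 303.] side [273. 310.] [358. 362.]
(0.463, 0.043) foot 0.044 scene [319. 236.] [390. 294.] side [273. 295.] [358. 346.]
(0.463, 0.046) pan 0.038 scene [249. 183.] [470. 362.] side [183. 263.] [448. 426.]
(0.463, 0.046) foot 0.038 scene [324. 242.] [395. 300.] side [272. 315.] [357. 368.]
(0.463, 0.046) foot 0.044 scene [325. 232.] [397. 290.] side [273. 300.] [358. 352.]
```

Both views put the vial's axis within 2 mm of the pan centre, with the foot about 3 mm above it. Lowering gently to contact.

```bash
python3 -m creep '{"travel":[[0,0,0.001],[0,0,0.002],[0,0,0.002],[0,0,0.002]],"spin":[0,0,0,0]}'; python3 -m creep '{"travel":[[0,0,0.001],[0,0,0.002],[0,0,0.002],[0,0,0.002]],"spin":[0,0,0,0]}'
```

```text
t: 26.83
eef_pos: [0.4664, 0.0402, 0.0352]
tool_rot: [[1.0, 0.001, 0.02], [0.001, -1.0, -0.009], [0.02, 0.009, -1.0]]
ft_force: [-3.4, 1.1, 10.4]
finger_gap: 0.0244
t: 27.17
eef_pos: [0.4673, 0.0402, 0.0351]
tool_rot: [[1.0, 0.001, 0.02], [0.001, -1.0, -0.009], [0.02, 0.009, -1.0]]
ft_force: [-6.4, 0.3, 14.1]
finger_gap: 0.0247
```

```bash
python3 -m creep '{"travel":[[-0.001,0,-0.001],[-0.0015,0,-0.002],[-0.0015,0,-0.002]],"spin":[0,0,0]}' && python3 -m creep '{"travel":[[0,0,0],[0,0,0],[0,0,0],[0,0,0],[0,0,0]],"spin":[0,0,0,0,0]}' 0.055 && python3 -m creep '{"travel":[[0,0,-0.02],[0,0,-0.06],[0,0,-0.1],[0,0,-0.1],[0,0,-0.1],[0,0,-0.1]],"spin":[0,0,0,0,0,0]}'
python3 - <<'E'
from h import *
plan(.6064,-.3514,.13,-90)
c=snap('scene');s=snap('side')
a=cv2.resize(c['pixels'][100:190,265:365],None,fx=4,fy=4);b=cv2.resize(s['pixels'][230:320,295:395],None,fx=4,fy=4);cv2.imwrite('pics/p9.png',np.hstack([a,b]))
E
```

```text
t: 27.42
eef_pos: [0.4658, 0.0403, 0.0372]
tool_rot: [[1.0, 0.001, 0.02], [0.001, -1.0, -0.009], [0.02, 0.009, -1.0]]
ft_force: [0.3, 0.2, -0.5]
finger_gap: 0.0245
t: 27.83
eef_pos: [0.4657, 0.0403, 0.0371]
tool_rot: [[1.0, 0.001, 0.02], [0.001, -1.0, -0.009], [0.02, 0.009, -1.0]]
ft_force: [-0.1, -0.2, -0.1]
finger_gap: 0.0547
t: 28.33
eef_pos: [0.4635, 0.0411, 0.1368]
tool_rot: [[1.0, 0.001, 0.02], [0.001, -1.0, -0.009], [0.02, 0.009, -1.0]]
ft_force: [-0.2, 1.1, 0.1]
finger_gap: 0.055
t 28.3 p [0.4635 0.0411 0.1368] az -89.9 q6 81 -> travel [0.1423, 0.3926, 0.013] spin 0.1 F [-0.2  1.1  0.1]
```

View pics/p9.png

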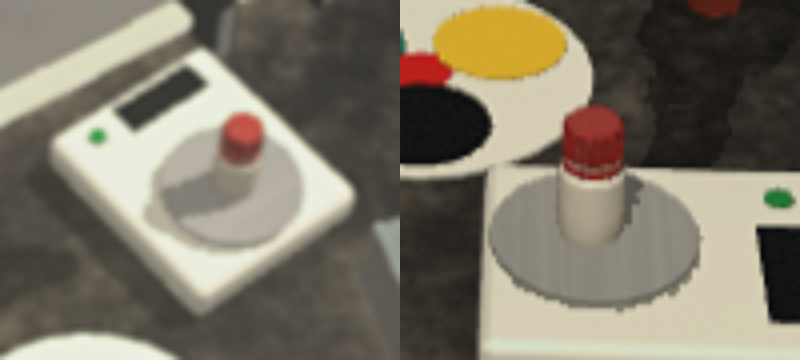

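Run:
```python
from h import *
from scipy.optimize import least_squares
B={}
for n,bx in (('scene',(300,110,350,160)),('side',(325,245,365,285))):
    s=snap(n);c,a,m=blob(s,(0,100,50),(10,255,255),bx);B[n]=(s,c);print(n,c,a,p2w(s,c,.084).round(4))
r=least_squares(lambda P:np.r_[w2p(B['scene'][0],P)-B['scene'][1],w2p(B['side'][0],P)-B['side'][1]],[.46,.04,.08]);print(r.x.round(4),r.fun.round(2))
```

```text
scene [325.09278351 133.90721649] 97 [0.4649 0.0395 0.084 ]
side [342.97991968 265.12851406] 249 [0.4635 0.0489 0.084 ]
[0.4633 0.0422 0.0795] [ 0.28  0.27  0.26 -0.11]
```

Red vial axis (0.463,0.042), pan centre (0.462,0.042): centred and upright. Now I'll bring the teal one back.

```bash
python3 -m creep '{"travel":[[0.012,0.035,0],[0.026,0.07,0],[0.04,0.11,0],[0.054,0.148,0],[0.067,0.185,0],[0.08,0.222,0],[0.094,0.26,0],[0.107,0.296,0],[0.12,0.332,0.005],[0.132,0.365,0.01],[0.14,0.385,0.013],[0.142,0.393,0.013]],"spin":[0,0,0,0,0,0,0,0,0,0,0,0]}' 0.05 && python3 -m creep '{"travel":[[0,0,0],[0,0,0],[0,0,0]],"spin":[0,0,0]}'; python3 -c "
from h import *
plan(.6064,-.3514,.0195,-90)"
```

```text
t: 29.53
eef_pos: [0.6047, -0.3542, 0.1253]
tool_rot: [[1.0, -0.001, 0.014], [-0.001, -1.0, -0.007], [0.014, 0.007, -1.0]]
ft_force: [-0.3, 0.6, -1.0]
finger_gap: 0.0502
t: 29.78
eef_pos: [0.6042, -0.3527, 0.1246]
tool_rot: [[1.0, -0.001, 0.013], [-0.0, -1.0, -0.005], [0.013, 0.005, -1.0]]
ft_force: [-0.2, -0.1, 0.2]
finger_gap: 0.0502
t 29.8 p [ 0.6042 -0.3527  0.1246] az -90.0 q6 50 -> travel [0.0008, -0.0019, 0.1051] spin -0.0 F [-0.2 -0.1  0.2]
```

```bash
python3 -m creep '{"travel":[[0.001,-0.002,0.03],[0.001,-0.002,0.06],[0.001,-0.002,0.082],[0.001,-0.002,0.096],[0.001,-0.002,0.103],[0.001,-0.002,0.105],[0.001,-0.002,0.105],[0.001,-0.002,0.105]],"spin":[0,0,0,0,0,0,0,0]}' && python3 -m creep '{"travel":[[0,0,0],[0,0,0],[0,0,0],[0,0,0],[0,0,0],[0,0,0]],"spin":[0,0,0,0,0,0]}' 0.01 && python3 -m creep '{"travel":[[0,0,-0.015],[0,0,-0.04],[0,0,-0.08],[0,0,-0.1],[0,0,-0.1],[0,0,-0.1]],"spin":[0,0,0,0,0,0]}';python3 -c "
from h import *
plan(.5975,-.1355,.12,-112)"
```

```text
t: 30.45
eef_pos: [0.6077, -0.3519, 0.0216]
tool_rot: [[1.0, -0.0, 0.016], [-0.0, -1.0, -0.007], [0.016, 0.007, -1.0]]
ft_force: [0.7, -0.3, 0.0]
finger_gap: 0.05
t: 30.95
eef_pos: [0.6089, -0.3526, 0.0237]
tool_rot: [[1.0, -0.0, 0.018], [-0.0, -1.0, -0.009], [0.018, 0.009, -1.0]]
ft_force: [0.1, 1.3, 5.2]
finger_gap: 0.0195
t: 31.45
eef_pos: [0.608, -0.3526, 0.1265]
tool_rot: [[1.0, -0.0, 0.021], [-0.0, -1.0, -0.012], [0.021, 0.012, -1.0]]
ft_force: [-0.9, -0.2, -0.8]
finger_gap: 0.0201
t 31.4 p [ 0.608  -0.3526  0.1265] az -90.0 q6 50 -> travel [-0.0107, -0.2172, 0.0038] spin 22.0 F [-0.9 -0.2 -0.8]
```

```bash
python3 -m creep '{"travel":[[0,-0.02,0],[-0.002,-0.055,0.002],[-0.004,-0.09,0.003],[-0.006,-0.125,0.003],[-0.008,-0.155,0.003],[-0.009,-0.185,0.003],[-0.01,-0.205,0.003],[-0.01,-0.215,0.003],[-0.01,-0.217,0.003],[-0.01,-0.217,0.003],[-0.01,-0.217,0.003]],"spin":[2,6,10,14,18,21,22,22,22,22,22]}';python3 -c "
from h import *
plan(.5994,-.1362,.0275,-112)"
```

```text
t: 32.37
eef_pos: [0.5981, -0.1367, 0.1204]
tool_rot: [[0.927, -0.376, 0.021], [-0.375, -0.927, -0.012], [0.024, 0.003, -1.0]]
ft_force: [0.8, 0.4, 0.1]
finger_gap: 0.0196
t 32.4 p [ 0.5981 -0.1367  0.1204] az -112.1 q6 89 -> travel [-0.0012, -0.0012, 0.0929] spin -0.1 F [0.8 0.4 0.1]
```

```bash
python3 -m creep '{"travel":[[-0.001,-0.001,0.03],[-0.001,-0.001,0.06],[-0.001,-0.001,0.078],[-0.001,-0.001,0.088],[-0.001,-0.001,0.092],[-0.001,-0.001,0.093],[-0.001,-0.001,0.093],[-0.001,-0.001,0.093]],"spin":[0,0,0,0,0,0,0,0]}'; python3 -m creep '{"travel":[[0,0,0.001],[0,0,0.002],[0,0,0.003],[0,0,0.003]],"spin":[0,0,0,0]}';python3 -c "
from h import *
st()
c=snap('scene');s=snap('side')
a=cv2.resize(c['pixels'][180:260,240:340],None,fx=4,fy=4);b=cv2.resize(s['pixels'][200:280,250:350],None,fx=4,fy=4);cv2.imwrite('pics/p10.png',np.hstack([a,b]))"
```

```text
t: 33.03
eef_pos: [0.6007, -0.1373, 0.0291]
tool_rot: [[0.926, -0.376, 0.023], [-0.375, -0.927, -0.013], [0.027, 0.003, -1.0]]
ft_force: [-0.1, 0.2, -0.4]
finger_gap: 0.02
t: 33.37
eef_pos: [0.6008, -0.1373, 0.0262]
tool_rot: [[0.927, -0.376, 0.024], [-0.375, -0.927, -0.013], [0.027, 0.003, -1.0]]
ft_force: [-0.3, -0.3, -0.3]
finger_gap: 0.0198
t 33.37 p [ 0.6008 -0.1373  0.0262] R [[0.927, -0.376, 0.024], [-0.375, -0.927, -0.013], [0.027, 0.003, -1.0]] q [-23.3  20.6 100.9  -0.2  57.   88.8] F [-0.3 -0.3 -0.3] gap 0.0198
```

View pics/p10.png

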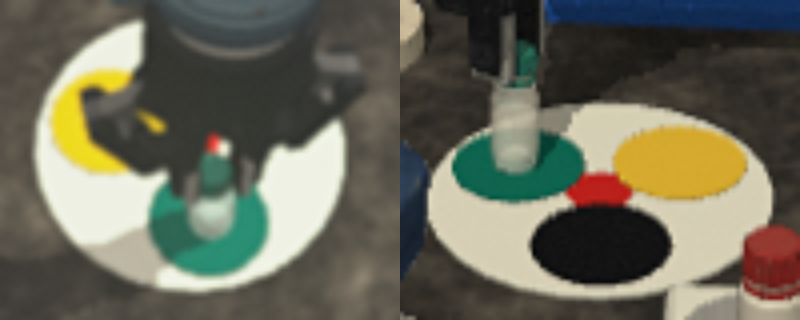

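Teal's foot sits at (515,161), with its place centred on (518,165) in the side crop. That is centred within about 2 mm, so I'll release it.

```bash
python3 -m creep '{"travel":[[0,0,0.001],[0,0,0.0015],[0,0,0.0015]],"spin":[0,0,0]}' && python3 -m creep '{"travel":[[0,0,0],[0,0,0],[0,0,0],[0,0,0],[0,0,0]],"spin":[0,0,0,0,0]}' 0.05 && python3 -m creep '{"travel":[[0,0,-0.02],[0,0,-0.06],[0,0,-0.1],[0,0,-0.13],[0,0,-0.13],[0,0,-0.13]],"spin":[0,0,0,0,0,0]}'; python3 -c "
from h import *
plan(.536,-.3538,.14,-90.4)"
```

```text
t: 33.72
eef_pos: [0.6017, -0.1375, 0.0257]
tool_rot: [[0.926, -0.376, 0.025], [-0.375, -0.927, -0.014], [0.028, 0.003, -1.0]]
ft_force: [-0.6, 0.3, 4.8]
finger_gap: 0.0197
t: 34.13
eef_pos: [0.6014, -0.1375, 0.0254]
tool_rot: [[0.926, -0.376, 0.025], [-0.375, -0.927, -0.014], [0.028, 0.003, -1.0]]
ft_force: [-0.3, 0.4, 0.1]
finger_gap: 0.0496
t: 34.63
eef_pos: [0.5996, -0.1363, 0.158]
tool_rot: [[0.926, -0.376, 0.029], [-0.375, -0.927, -0.016], [0.033, 0.004, -0.999]]
ft_force: [-0.1, -0.3, -0.5]
finger_gap: 0.0498
t 34.6 p [ 0.5996 -0.1363  0.158 ] az -112.1 q6 89 -> travel [0.0221, 0.2255, 0.0195] spin -21.7 F [-0.1 -0.3 -0.5]
```

```bash
python3 -m creep '{"travel":[[0.002,0.02,0],[0.005,0.055,0.005],[0.009,0.092,0.01],[0.012,0.128,0.015],[0.015,0.16,0.019],[0.018,0.19,0.019],[0.021,0.212,0.019],[0.022,0.223,0.019],[0.022,0.2255,0.019],[0.022,0.2255,0.019],[0.022,0.2255,0.019]],"spin":[-2,-6,-10,-14,-18,-21,-21.7,-21.7,-21.7,-21.7,-21.7]}' 0.055; python3 -c "
from h import *
plan(.536,-.3538,.0345,-90.4)"
```

```text
t: 35.55
eef_pos: [0.5359, -0.3524, 0.1396]
tool_rot: [[1.0, -0.006, 0.028], [-0.005, -1.0, -0.014], [0.028, 0.014, -1.0]]
ft_force: [1.1, -0.6, -0.5]
finger_gap: 0.055
t 35.5 p [ 0.5359 -0.3524  0.1396] az -90.3 q6 46 -> travel [-0.0029, -0.0001, 0.1051] spin 0.1 F [ 1.1 -0.6 -0.5]
```

```bash
python3 -m creep '{"travel":[[-0.003,0,0.03],[-0.003,0,0.06],[-0.003,0,0.082],[-0.003,0,0.096],[-0.003,0,0.103],[-0.003,0,0.105],[-0.003,0,0.105],[-0.003,0,0.105]],"spin":[0,0,0,0,0,0,0,0]}' && python3 -m creep '{"travel":[[0,0,0],[0,0,0],[0,0,0],[0,0,0],[0,0,0],[0,0,0]],"spin":[0,0,0,0,0,0]}' 0.012 && python3 -m creep '{"travel":[[0,0,-0.015],[0,0,-0.04],[0,0,-0.08],[0,0,-0.12],[0,0,-0.12],[0,0,-0.12]],"spin":[0,0,0,0,0,0]}';python3 -c "
from h import *
plan(.548,-.0722,.14,8.5)"
```

```text
t: 36.22
eef_pos: [0.537, -0.3545, 0.0363]
tool_rot: [[1.0, -0.005, 0.03], [-0.005, -1.0, -0.016], [0.03, 0.016, -0.999]]
ft_force: [-0.1, 0.0, -0.5]
finger_gap: 0.0551
t: 36.72
eef_pos: [0.5381, -0.3553, 0.0383]
tool_rot: [[0.999, -0.005, 0.033], [-0.005, -1.0, -0.018], [0.033, 0.018, -0.999]]
ft_force: [-0.0, 1.0, 6.0]
finger_gap: 0.0263
t: 37.22
eef_pos: [0.5357, -0.3547, 0.1622]
tool_rot: [[0.999, -0.006, 0.038], [-0.005, -1.0, -0.023], [0.038, 0.023, -0.999]]
ft_force: [-0.3, 0.1, -2.1]
finger_gap: 0.026
t 37.2 p [ 0.5357 -0.3547  0.1622] az -90.3 q6 46 -> travel [0.0101, -0.283, 0.0162] spin -98.8 F [-0.3  0.1 -2.1]
```

```bash
python3 -m creep '{"travel":[[0.001,-0.02,0],[0.002,-0.045,0],[0.003,-0.075,0],[0.004,-0.105,0],[0.005,-0.135,0],[0.006,-0.165,0],[0.007,-0.195,0.005],[0.008,-0.22,0.01],[0.009,-0.245,0.013],[0.01,-0.265,0.016],[0.01,-0.28,0.016],[0.01,-0.283,0.016]],"spin":[-7,-14,-21,-28,-35,-42,-49,-56,-63,-70,-77,-84]}' && python3 -m creep '{"travel":[[0,0,0],[0,0,0],[0,0,0],[0,0,0]],"spin":[-7,-14.8,-14.8,-14.8]}'; python3 -c "
from h import *
plan(.5477,-.0704,.042,8.5)"
```

```text
t: 38.22
eef_pos: [0.5461, -0.0694, 0.1375]
tool_rot: [[0.102, 0.994, 0.033], [0.995, -0.101, -0.021], [-0.017, 0.035, -0.999]]
ft_force: [0.1, -0.3, -1.1]
finger_gap: 0.0261
t: 38.55
eef_pos: [0.5452, -0.0691, 0.1361]
tool_rot: [[-0.154, 0.988, 0.031], [0.988, 0.154, -0.02], [-0.025, 0.028, -0.999]]
ft_force: [-0.5, -0.0, -0.8]
finger_gap: 0.0264
t 38.5 p [ 0.5452 -0.0691  0.1361] az 8.9 q6 -27 -> travel [0.0006, -0.0003, 0.0941] spin 0.4 F [-0.5 -0.  -0.8]
```

```bash
python3 -m creep '{"travel":[[0.001,0,0.03],[0.001,0,0.06],[0.001,0,0.078],[0.001,0,0.087],[0.001,0,0.091],[0.001,0,0.092],[0.001,0,0.092],[0.001,0,0.092]],"spin":[0,0,0,0,0,0,0,0]}'; python3 -m creep '{"travel":[[0,0,0.001],[0,0,0.002],[0,0,0.003],[0,0,0.003]],"spin":[0,0,0,0]}';python3 -c "
from h import *
plan(.5477,-.0704,.040,8.5)
c=snap('scene');s=snap('side')
a=cv2.resize(c['pixels'][180:260,240:340],None,fx=4,fy=4);b=cv2.resize(s['pixels'][200:280,250:350],None,fx=4,fy=4);cv2.imwrite('pics/p11.png',np.hstack([a,b]))"
```

```text
t: 39.22
eef_pos: [0.549, -0.0703, 0.0456]
tool_rot: [[-0.153, 0.988, 0.034], [0.988, 0.154, -0.021], [-0.026, 0.03, -0.999]]
ft_force: [-0.1, -0.2, -0.7]
finger_gap: 0.0259
t: 39.55
eef_pos: [0.5492, -0.0704, 0.0427]
tool_rot: [[-0.153, 0.988, 0.034], [0.988, 0.154, -0.021], [-0.026, 0.03, -0.999]]
ft_force: [0.2, 0.2, -0.6]
finger_gap: 0.0264
t 39.5 p [ 0.5492 -0.0704  0.0427] az 8.8 q6 -27 -> travel [0.0003, -0.0015, 0.0027] spin 0.3 F [ 0.2  0.2 -0.6]
```

View pics/p11.png

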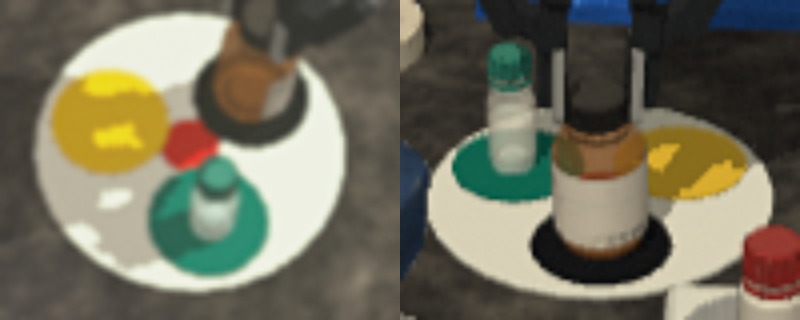

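Black's foot is at (600,237), with the place centre at (601,245) and a few mm of hover left, so it is centred. Lower and release.

```bash
python3 -m creep '{"travel":[[0,-0.001,0.001],[0,-0.001,0.002],[0,-0.001,0.003],[0,-0.001,0.003]],"spin":[0,0,0,0]}' && python3 -m creep '{"travel":[[0,0,0],[0,0,0],[0,0,0],[0,0,0],[0,0,0]],"spin":[0,0,0,0,0]}' 0.055 && python3 -m creep '{"travel":[[0,0,-0.02],[0,0,-0.06],[0,0,-0.1],[0,0,-0.13],[0,0,-0.13],[0,0,-0.13]],"spin":[0,0,0,0,0,0]}'; python3 -c "
from h import *
plan(.4666,-.3553,.175,-89.8)"
```

```text
t: 39.98
eef_pos: [0.5486, -0.0712, 0.0407]
tool_rot: [[-0.153, 0.988, 0.034], [0.988, 0.154, -0.022], [-0.027, 0.03, -0.999]]
ft_force: [-2.6, -1.2, 6.7]
finger_gap: 0.0263
t: 40.4
eef_pos: [0.5485, -0.0712, 0.0405]
tool_rot: [[-0.153, 0.988, 0.033], [0.988, 0.154, -0.022], [-0.027, 0.03, -0.999]]
ft_force: [-0.4, -0.9, -0.3]
finger_gap: 0.055
t: 40.9
eef_pos: [0.5455, -0.0687, 0.1728]
tool_rot: [[-0.154, 0.987, 0.038], [0.988, 0.154, -0.023], [-0.029, 0.034, -0.999]]
ft_force: [-0.3, 0.8, -1.4]
finger_gap: 0.0551
t 40.9 p [ 0.5455 -0.0687  0.1728] az 8.9 q6 -27 -> travel [-0.2711, -0.1221, 0.0015] spin 98.7 F [-0.3  0.8 -1.4]
```

```bash
python3 -m creep '{"travel":[[-0.025,-0.011,0],[-0.055,-0.025,0],[-0.085,-0.038,0],[-0.115,-0.052,0],[-0.145,-0.065,0],[-0.175,-0.079,0],[-0.2,-0.09,0],[-0.225,-0.101,0],[-0.25,-0.113,0],[-0.265,-0.12,0],[-0.271,-0.122,0],[-0.271,-0.122,0]],"spin":[7,14,21,28,35,42,49,56,63,70,77,84]}' && python3 -m creep '{"travel":[[0,0,0],[0,0,0],[0,0,0],[0,0,0]],"spin":[7,14.7,14.7,14.7]}'; python3 -c "
from h import *
plan(.4666,-.3553,.060,-89.8)"
```

```text
t: 41.9
eef_pos: [0.4651, -0.3561, 0.1738]
tool_rot: [[0.968, 0.248, 0.035], [0.248, -0.968, -0.021], [0.029, 0.029, -0.999]]
ft_force: [1.1, 0.5, -0.6]
finger_gap: 0.0546
t: 42.23
eef_pos: [0.4644, -0.3553, 0.1718]
tool_rot: [[0.999, -0.004, 0.033], [-0.003, -1.0, -0.018], [0.033, 0.018, -0.999]]
ft_force: [-0.5, -0.4, 0.9]
finger_gap: 0.0547
t 42.2 p [ 0.4644 -0.3553  0.1718] az -90.2 q6 41 -> travel [-0.0015, -0.002, 0.1118] spin -0.4 F [-0.5 -0.4  0.9]
```

```bash
python3 -m creep '{"travel":[[-0.002,-0.002,0.03],[-0.002,-0.002,0.065],[-0.002,-0.002,0.088],[-0.002,-0.002,0.102],[-0.002,-0.002,0.109],[-0.002,-0.002,0.112],[-0.002,-0.002,0.112],[-0.002,-0.002,0.112]],"spin":[0,0,0,0,0,0,0,0]}' && python3 -m creep '{"travel":[[0,0,0],[0,0,0],[0,0,0],[0,0,0],[0,0,0],[0,0,0]],"spin":[0,0,0,0,0,0]}' 0.012 && python3 -m creep '{"travel":[[0,0,-0.015],[0,0,-0.04],[0,0,-0.08],[0,0,-0.12],[0,0,-0.12],[0,0,-0.12]],"spin":[0,0,0,0,0,0]}';python3 -c "
from h import *
plan(.518,-.145,.16,-51.9)"
```

```text
t: 42.9
eef_pos: [0.4667, -0.3559, 0.0609]
tool_rot: [[0.999, -0.003, 0.034], [-0.002, -1.0, -0.02], [0.034, 0.019, -0.999]]
ft_force: [-0.5, -0.5, 0.7]
finger_gap: 0.0551
t: 43.4
eef_pos: [0.4676, -0.3565, 0.0626]
tool_rot: [[0.999, -0.003, 0.036], [-0.002, -1.0, -0.021], [0.036, 0.021, -0.999]]
ft_force: [-0.9, 1.5, 5.8]
finger_gap: 0.0271
t: 43.9
eef_pos: [0.4645, -0.3554, 0.186]
tool_rot: [[0.999, -0.003, 0.041], [-0.002, -1.0, -0.026], [0.041, 0.026, -0.999]]
ft_force: [1.1, -0.7, -2.4]
finger_gap: 0.0266
t 43.9 p [ 0.4645 -0.3554  0.186 ] az -90.2 q6 41 -> travel [0.052, -0.2112, 0.0226] spin -38.3 F [ 1.1 -0.7 -2.4]
```

```bash
python3 -m creep '{"travel":[[0.004,-0.02,0],[0.012,-0.05,0.005],[0.02,-0.082,0.01],[0.028,-0.115,0.015],[0.036,-0.147,0.02],[0.043,-0.175,0.022],[0.049,-0.197,0.022],[0.052,-0.209,0.022],[0.052,-0.211,0.022],[0.052,-0.211,0.022],[0.052,-0.211,0.022]],"spin":[-3,-9,-15,-21,-27,-33,-37,-38.3,-38.3,-38.3,-38.3]}'; python3 -c "
from h import *
plan(.519,-.1445,.068,-51.9)"
```

```text
t: 44.82
eef_pos: [0.5176, -0.1461, 0.1602]
tool_rot: [[0.787, 0.616, 0.04], [0.617, -0.787, -0.026], [0.015, 0.045, -0.999]]
ft_force: [-0.4, 0.2, -1.7]
finger_gap: 0.0268
t 44.8 p [ 0.5176 -0.1461  0.1602] az -51.9 q6 24 -> travel [0.0007, -0.0046, 0.0921] spin -0.0 F [-0.4  0.2 -1.7]
```

```bash
python3 -m creep '{"travel":[[0.001,-0.004,0.03],[0.001,-0.004,0.06],[0.001,-0.004,0.078],[0.001,-0.004,0.087],[0.001,-0.004,0.091],[0.001,-0.004,0.092],[0.001,-0.004,0.092],[0.001,-0.004,0.092]],"spin":[0,0,0,0,0,0,0,0]}';python3 -c "
from h import *
plan(.519,-.1445,.0645,-51.9)
c=snap('scene');s=snap('side')
a=cv2.resize(c['pixels'][180:260,240:340],None,fx=4,fy=4);b=cv2.resize(s['pixels'][200:280,250:350],None,fx=4,fy=4);cv2.imwrite('pics/p12.png',np.hstack([a,b]))"
```

```text
t: 45.48
eef_pos: [0.5207, -0.1456, 0.0698]
tool_rot: [[0.787, 0.615, 0.042], [0.616, -0.787, -0.028], [0.016, 0.048, -0.999]]
ft_force: [0.2, 0.3, -1.0]
finger_gap: 0.0269
t 45.5 p [ 0.5207 -0.1456  0.0698] az -52.0 q6 25 -> travel [-0.0008, -0.0022, 0.0051] spin -0.1 F [ 0.2  0.3 -1. ]
```

View pics/p12.png

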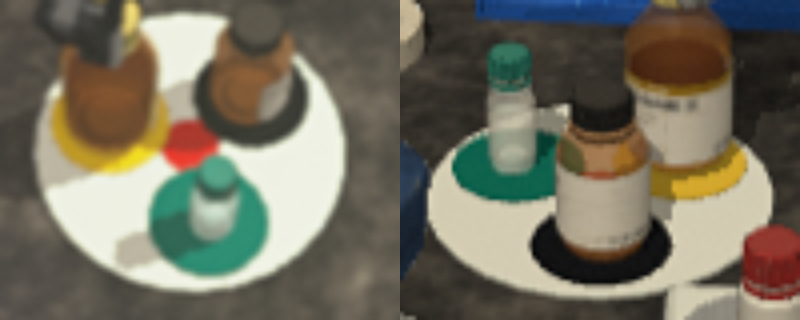

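Yellow hovers about 5 mm above its place and is centred in the scene view. Lower to contact, release, then compare all cap pixels with the starting pictures.

```bash
python3 -m creep '{"travel":[[-0.001,-0.001,0.001],[-0.001,-0.002,0.002],[-0.001,-0.002,0.003],[-0.001,-0.002,0.004],[-0.001,-0.002,0.005],[-0.001,-0.002,0.005]],"spin":[0,0,0,0,0,0]}'; python3 -c "
from h import *
for n,bx in (('scene',(240,170,335,255)),('side',(250,180,350,275))):
    s=snap(n)
    for k,lo,hi in (('Y',(20,110,110),(35,255,255)),('T',(75,90,30),(95,255,255))):
        print(n,k,blob(s,lo,hi,bx)[:2])"
```

```text
t: 46.08
eef_pos: [0.5189, -0.1445, 0.0649]
tool_rot: [[0.787, 0.616, 0.042], [0.617, -0.787, -0.028], [0.016, 0.048, -0.999]]
ft_force: [-1.7, 0.5, 2.1]
finger_gap: 0.0267
scene Y (array([267.54954955, 215.06756757]), np.int32(222))
scene T (array([291.68672199, 235.09128631]), np.int32(482))
side Y (array([325.609375, 244.953125]), np.int32(128))
side T (array([276.28195489, 242.61654135]), np.int32(266))
```

Light contact (about 2–3 N) at the expected height. Release and retreat.

```bash
python3 -m creep '{"travel":[[0,0,0.0005],[0,0,0.0005]],"spin":[0,0]}' && python3 -m creep '{"travel":[[0,0,0],[0,0,0],[0,0,0],[0,0,0],[0,0,0]],"spin":[0,0,0,0,0]}' 0.06 && python3 -m creep '{"travel":[[0,0,-0.02],[0,0,-0.06],[0,0,-0.1],[0,0,-0.14],[-0.03,0,-0.14],[-0.06,0,-0.14],[-0.06,0,-0.14],[-0.06,0,-0.14]],"spin":[0,0,0,0,0,0,0,0]}'
python3 - <<'E'
from h import *
st()
T0={'scene':cv2.imread('pics/scene0.png'),'side':cv2.imread('pics/side0.png')}
bx={'scene':(235,165,335,260),'side':(245,180,345,275)}
rows=[]
for n in ('scene','side'):
    s=snap(n); x0,y0,x1,y1=bx[n]
    for k,lo,hi,sub in (('Ycap',(20,110,110),(35,255,255),(250,175,290,222) if n=='scene' else (310,186,330,204)),('Tcap+place',(75,90,30),(95,255,255),bx[n]),('Bcap',(0,0,0),(180,120,75),(297,175,315,191) if n=='scene' else (290,222,312,234))):
        print(n,k,'before',*[v for v in blob({'pixels':T0[n]},lo,hi,sub)[:2]],'after',*[v for v in blob(s,lo,hi,sub)[:2]])
    rows.append(np.hstack([cv2.resize(i[y0:y1,x0:x1],None,fx=3,fy=3) for i in (T0[n],s['pixels'])]))
cv2.imwrite('pics/fin.png',np.vstack(rows))
E
```

```text
t: 46.35
eef_pos: [0.5191, -0.1446, 0.0648]
tool_rot: [[0.787, 0.616, 0.042], [0.617, -0.787, -0.028], [0.016, 0.048, -0.999]]
ft_force: [-2.9, 1.5, 5.5]
finger_gap: 0.0265
t: 46.77
eef_pos: [0.519, -0.1446, 0.0647]
tool_rot: [[0.787, 0.616, 0.042], [0.617, -0.787, -0.028], [0.016, 0.048, -0.999]]
ft_force: [0.5, -0.1, 0.0]
finger_gap: 0.0599
t: 47.43
eef_pos: [0.4654, -0.1783, 0.2036]
tool_rot: [[0.788, 0.614, 0.043], [0.615, -0.788, -0.028], [0.017, 0.048, -0.999]]
ft_force: [-1.0, -0.2, -0.3]
finger_gap: 0.06
t 47.43 p [ 0.4654 -0.1783  0.2036] R [[0.788, 0.614, 0.043], [0.615, -0.788, -0.028], [0.017, 0.048, -0.999]] q [-3.400e+01 -9.100e+00  1.127e+02  1.000e-01  7.350e+01  1.800e+01] F [-1.  -0.2 -0.3] gap 0.06
scene Ycap before [266.7   186.745] 200 after [267.6039604  214.80693069] 202
scene Tcap+place before [291.84787018 234.93103448] 493 after [291.63786008 235.08847737] 486
scene Bcap before [308.05479452 178.50684932] 73 after [307.14035088 177.75438596] 57
side Ycap before [319.4491018  195.31736527] 167 after [320.26351351 194.33783784] 148
side Tcap+place before [275.17578125 242.62109375] 256 after [276.28195489 242.61654135] 266
side Bcap before [298.96089385 226.84357542] 179 after [299.50292398 226.43274854] 171
```

The viewer limit is reached, so the final checks are numeric: move clear, compare caps and bystanders with the start, then hand in.

```bash
python3 -m creep '{"travel":[[-0.03,0.03,-0.03],[-0.06,0.06,-0.05],[-0.08,0.08,-0.06],[-0.08,0.08,-0.06],[-0.08,0.08,-0.06],[-0.08,0.08,-0.06],[-0.08,0.08,-0.06],[-0.08,0.08,-0.06],[-0.08,0.08,-0.06]],"spin":[0,0,0,0,0,0,0,0,0]}'
python3 - <<'E'
from h import *
T0={n:cv2.imread(f'pics/{n}0.png') for n in('scene','side')}
def match(n,im,box,d=8):
    x0,y0,x1,y1=box; r=cv2.matchTemplate(im[y0-d:y1+d,x0-d:x1+d],T0[n][y0:y1,x0:x1],cv2.TM_CCOEFF_NORMED); i=np.unravel_index(r.argmax(),r.shape); return (i[1]-d,i[0]-d,round(float(r.max()),3))
S={n:snap(n) for n in T0}
for k,n,b in [('Y','scene',(258,177,278,212)),('Y','side',(309,187,331,215)),('B','scene',(294,178,316,205)),('B','side',(288,220,313,262)),('T','scene',(285,217,301,242)),('T','side',(271,210,288,246)),('tape','scene',(252,284,300,332)),('stopper','side',(363,214,384,234)),('clip','side',(244,185,260,198)),('clip','scene',(225,315,244,336))]: print(k,n,match(n,S[n]['pixels'],b))
for n,bx in (('scene',(300,110,350,160)),('side',(325,245,365,285))): print('red',n,blob(S[n],(0,100,50),(10,255,255),bx)[:2])
E
```

```text
t: 48.28
eef_pos: [0.45, -0.2868, 0.2649]
tool_rot: [[0.786, 0.617, 0.041], [0.618, -0.786, -0.026], [0.016, 0.046, -0.999]]
ft_force: [-0.3, 0.1, -0.2]
finger_gap: 0.0601
Y scene (np.int64(0), np.int64(0), 0.99)
Y side (np.int64(0), np.int64(0), 0.98)
B scene (np.int64(-1), np.int64(0), 0.966)
B side (np.int64(1), np.int64(0), 0.953)
T scene (np.int64(1), np.int64(1), 0.933)
T side (np.int64(-1), np.int64(0), 0.983)
tape scene (np.int64(0), np.int64(0), 1.0)
stopper side (np.int64(0), np.int64(0), 0.998)
clip side (np.int64(0), np.int64(0), 0.999)
clip scene (np.int64(0), np.int64(0), 0.999)
red scene (array([325.09278351, 133.90721649]), np.int32(97))
red side (array([342.98804781, 265.09960159]), np.int32(251))
```

```bash
python3 -c "
from h import *
print(bot.hand_in())"
```

```text
the job is handed in; nothing more can be done
None
```

The job is done and handed in at about 48 s of robot time. I set the yellow, black and teal ones upright in the blue tray, stood the red-capped vial on the balance pan, then put each of the three back on the place of its own colour. The gripper is open, clear of everything and holding nothing.

**Final checks**
- **The three put back:** each appears within 1 px of its starting position in both cameras, about 1–2 mm.
- **Red vial:** it didn't move while it was being unboxed. On the pan it stands upright, with its axis about 1.5 mm from the pan centre.
- **Bystanders:** the tape roll, stopper and clip are all at 0 px shift.
- **Forces:** the wrist force readings stayed below about 16 N.

**What went wrong or disagreed**
- **First grasp missed:** the fingers closed just above the yellow cap without touching the bottle. The real fingertips sit about 28 mm higher than the reported tool position, and I corrected for that in every later move.
- **Camera mismatch:** the two cameras differed by about 8 mm on the pan's position when I used its stated height. I combined both views, which put the pan about 5 mm lower than stated, with the vial shifted the same way.
- **Tool tilt:** it drifted to about 2.8° by the end. Everything still settled upright.
- **Last picture not seen:** the viewer limit had been reached, so the final check was numbers only.

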